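# Slide the vial carrier over the sill onto the stage and bolt it

## Robot

A 7-joint arm with a two-finger parallel gripper is mounted at the origin on a cart in front of the work surface, level with it; the furniture and walls round the work are solid. World frame = base frame: x ahead of the robot, y to its left, z up, the work surface at z = 0. Lengths are in m, angles in rad, forces in N, time in s.
With the tool pointing down it reaches from about 0.4 to 0.875 m from the base axis. Payload 19.3 kg.
Tool frame: the origin (TCP) lies on the mounting face of the last link; the fingertips stand 173 mm ahead of it and the grasp point (between the pads) lies 155 mm ahead of it (bot.grip_depth is the distance from the TCP to the grasp point, in m); z points along the fingers, y is the direction in which the jaws open and shut (so a half turn about z gives the same grasp; the last joint's range is limited). The gripper opens to 85 mm and grips with 20 to 120 N. Pads are 22 mm wide; open, the fingers measure 114 mm over their backs; the gripper's body (76 mm by 85 mm) begins 54 mm behind the grasp point. The pads swing forward as they close: fully open they stand 13 mm farther back than shut.
Start: joints at [-1.236, 0.521, -0.036, 1.599, 0.021, 1.021, -0.113], TCP at [0.246, 0.574, 0.405] pointing down, gripper open.
Joint ranges: [-2.91, 2.91], [-0.3, 2.13], [-1.5, 1.42], [0.17, 2.43], [-1.26, 4.41], [0.16, 1.93], [-2.52, 2.52]. Speed limits (rad/s): [1.89, 1.89, 2.39, 2.39, 3.01, 3.01, 3.01].

## Interface

Orientations are given as [roll, pitch, yaw] about the fixed x, y, z axes, in that order (R = Rz(yaw) Ry(pitch) Rx(roll)).
In Python, from workcell import bot, viewer gives the robot as it stands.
- The arm moves only by the tool carry_out, never from a script. Its argument "rows" is one flat list of numbers, 7 for each row, row after row: the shift along the tool's x, y, z in m, then the turn, a rotation vector about the tool's x, y, z in degrees, then the closure, from 0 (fully open) to 1 (shut). In form: [tx, ty, tz, rx, ry, rz, gripper, tx, ty, tz, rx, ry, rz, gripper, ...]. A call has 1 to 8 rows; each row shifts and turns the commanded pose from where the row before left it, along the tool's axes as they then stand; what a row does not reach is not made up. A row lasts 1/8 s, in which the tool goes at most 62.5 mm and 10.7 degrees, less where a joint would pass 70% of its speed; a pose out of reach is approached as far as the arm can. A call with a gripper value outside its range is refused whole. The fingers move at their own pace and stop on an object; "squeeze" is the grip in N (left out, the last holds). Time passes only in rows, so rows that do not move let the fingers close. It gives the time, the measured TCP pose, the force and the opening at its end, in the units of the state.
- bot.observe(): the state, without advancing time (a new reading comes with each control period).
- viewer.grab_frame(name): name is "side" or "top" or "wrist"; returns the picture (384x512x3 uint8, red, green, blue); there is no depth.
- viewer.camera_info(name): a dict with "intrinsics" (3x3 intrinsics, pixels), "k1" (the pictures are not rectified: a ray, as slopes to the right and down, at radius r is drawn at 1 + k1 r^2 times it, then the intrinsics apply), "camera_from_world" (4x4, takes a point from world to camera coordinates). Camera axes: x right, y up, looking along -z (the intrinsics and any distortion apply to the point x, -y, -z); pixel columns grow to the right and rows downward; lengths in m; the calibration is good to about 2 mm. A picture is of the moment at which its call begins: read the wrist's pose just before it. camera_info takes no time and is no camera call; for the wrist camera it gives the pose at the moment of the call.
- bot.job_done(): hands the job in, once; it reports no verdict.
The state is a dict: "clock": time; "qpos": joint angles; "qd": joint speeds; "joint_efforts": joint torques, N m; "position": TCP position; "tool_rot": TCP orientation; "force": force on the tool from outside, world axes, zero at the start; "moment": the same for the moment, N m; "grip_width": finger opening in m.
Only numpy, scipy, OpenCV 4.12 (cv2) and the standard library are available. Lean on these libraries where they do the work, as an engineer would, in place of code of your own. Each camera call takes 0.05 s, during which the arm holds its last target.

## Task

Take the small sled carrier with the two vials standing on it, line it up with the low metal stage and slide it, without lifting it off, over the stage's front edge and between the rails, so gently that neither vial falls. Push on until the carrier meets the end stop and keep it pressed there with about 10 N for a full second (20 N is too much). Then push the stage's sliding bolt fully in over the carrier, let go of everything, and leave the timer, beaker and petri dish where they are.

Things in the scene. Friction and masses are not known exactly. Their poses are not given: they have to be found in the camera images.
- stage: Low fixed aluminium stage on the worktop, with two rails. Origin: middle of its front edge (the sill), on the worktop; x points into the stage (away from the robot, the way the carrier goes in), y left, z up. Plate 145 mm long (x), 124 mm wide, 4 mm high: the sill is a square 4 mm step up from the worktop.
- stage_mouth (a point): Middle between the front ends of the stage's rails, 28 mm in front of the sill, on the worktop; axes as the stage. The rails run along x, 94 mm apart inside, symmetric, tops 14 mm above the worktop; their front ends (from 28 mm before the sill to the sill) flare to a mouth of about 102 mm.
- stage_end (a point): Point on the stage's middle line, 118 mm past the sill, z = 14 mm; axes as the stage. A rigid dark steel end stop (90 mm wide, top at z = 24 mm) stands across the stage near here, but it is set by hand: its near face lies up to 6 mm before or behind this point, differently each time, unmeasured; it must be found by touch.
- carrier: Loose aluminium carrier, 110 mm long (x), 88 mm wide, 0.25 to 0.5 kg. Origin: middle of its underside; x points to its nose, which goes in first and faces roughly the stage. Plate at z = 6 to 10 mm on two smooth steel runners (friction 0.2 to 0.3), turned up 18 degrees at the nose: pushed forward they ride up a 4 mm step (a few N). A 4 mm rim on its front third (from x = 15 mm) rings the vials. Flat nose face at x = 55 mm.
- carrier_grip (a point): Middle of the carrier's black upright grip block at its rear: 14 mm (x) by 24 mm (y), from z = 10 to 46 mm above the carrier's underside; this point is at x = -48, z = 28 mm in the carrier's frame, same axes. The block's flat back, 7 mm behind this point, is flush with the carrier's rear end. Pinch it along y or push it from behind.
- vial_a_mid (a point): Capped vial with a blue cap, 15 mm wide, 50 mm tall, 14 g, standing free on the carrier's front half, on the left. Point half-way up; z along the vial.
- vial_b_mid (a point): Capped vial with a black cap, the same size, standing free beside it on the right.
- bolt (a joint): Sliding bolt in a small bridge on the right side of the stage: 0 = withdrawn (at the start), 0.028 m = fully in (rigid end of travel), its tongue then 3 mm above the carrier's plate. Slides along the stage's +y with about 1.5 N of friction and stays where it is left.
- bolt_pin (a point): Upright steel pin of the bolt, 10 mm round, from z = 21 to 51 mm above the worktop; this point is on its axis at z = 36 mm. Withdrawn it stands at x = 58, y = -95 mm in the stage's frame and moves 28 mm in +y when the bolt is pushed in. The bridge it slides through lies at y = -55 to -69 mm, top at z = 27 mm.
- shelf_post (a point): Foot of the square upright post (60 x 40 mm, 0.84 m tall, fixed) that carries the overhead shelf, on the worktop left of the work; keep the arm clear of it when swinging over to the work (fold in first).
- timer: Bystander: flat white timer, 64 x 64 x 20 mm, left of the carrier. Origin under its centre.
- beaker: Bystander: clear beaker, 63 mm wide, 75 mm tall, left of the stage. Origin under its centre.
- petri_dish: Bystander: clear petri dish, 61 mm wide, 13 mm high, right of the carrier. Origin under its centre.
Not all that is in view belongs to the job. Leave any pink look-alike of the stage alone. Leave any blue look-alike of the carrier alone.

How it is judged:
By the outcome, as a careful person would: the job done as asked, in the order asked, and still so for the second after the job is handed in, with the robot touching nothing.
It also fails if it takes over 69 s, if anything falls off the work surface, if the arm or the gripper's body presses on something with over 40 N, if the wrist force passes 120 N, or if a joint passes its speed limit or range.

## Working session

There is one attempt and no reset: what is moved stays moved. The work goes in short steps, Python scripts to look and compute and a tool call to move; the robot and the scene stay as the last step left them, time stands still between calls to the robot, and variables do not carry over. Pictures are saved under pics/ and viewed, and the job is handed in when it is done.

Besides the shell and the picture viewer there is one more tool, called as name(argument=value, ...) on one line, values as JSON. carry_out: Moves the arm, as the interface text tells. Its arguments: {"type":"object","properties":{"rows":{"type":"array","items":{"type":"number"}},"squeeze":{"type":"number"}},"required":["rows"]}

```bash
ls; mkdir -p pics
cat > h.py <<'E'
import numpy as np, cv2
from workcell import bot, viewer
def grab(name, fn):
    im=viewer.grab_frame(name); cv2.imwrite('pics/'+fn, im[:,:,::-1]); return im
E
python3 - <<'E'
from h import *
np.set_printoptions(precision=4,suppress=True)
print(bot.observe()); print(bot.grip_depth)
for n in ['side','top','wrist']:
    print(n, viewer.camera_info(n))
for n in ['side','top']:
    im=grab(n,n+'0.png')
print(bot.observe()['clock'])
E
```

```text
pics
{'clock': 0.0, 'qpos': array([-1.2362,  0.522 , -0.0363,  1.6   ,  0.0212,  1.0211, -0.1128]), 'qd': array([-0.0007,  0.0011, -0.0004,  0.0006, -0.0002, -0.0006,  0.0008]), 'joint_efforts': array([ -0.0008, -92.7113,   1.9793, -36.9931,   0.0177,   0.0082,
        -0.    ]), 'position': array([0.2461, 0.5744, 0.4041]), 'tool_rot': array([-3.1404,  0.0001,  2.7368]), 'force': array([ 0.3908, -0.0799,  0.0412]), 'moment': array([-0.0402, -0.0071,  0.0138]), 'grip_width': 0.08541479357494328}
0.1547
side {'intrinsics': array([[458.4334,   0.    , 251.3807],
       [  0.    , 458.4334, 191.8682],
       [  0.    ,   0.    ,   1.    ]]), 'k1': -0.034054747706762416, 'camera_from_world': array([[-0.4862, -0.8738, -0.0088,  0.0437],
       [ 0.7656, -0.4308,  0.4778, -0.6002],
       [-0.4213,  0.2255,  0.8784, -1.2857],
       [ 0.    ,  0.    ,  0.    ,  1.    ]])}
top {'intrinsics': array([[388.2087,   0.    , 254.3392],
       [  0.    , 388.2087, 194.1493],
       [  0.    ,   0.    ,   1.    ]]), 'k1': -0.1004618900851257, 'camera_from_world': array([[-0.0077, -1.    , -0.0033, -0.2494],
       [ 0.9518, -0.0083,  0.3067, -0.5752],
       [-0.3067, -0.0008,  0.9518, -1.2543],
       [ 0.    ,  0.    ,  0.    ,  1.    ]])}
wrist {'intrinsics': array([[320.0045,   0.    , 258.2946],
       [  0.    , 320.0045, 190.2956],
       [  0.    ,   0.    ,   1.    ]]), 'k1': -0.07412631270681458, 'camera_from_world': array([[ 0.3939,  0.9192, -0.0015, -0.6249],
       [-0.8856,  0.3791, -0.2683,  0.0337],
       [-0.246 ,  0.107 ,  0.9633, -0.3801],
       [ 0.    ,  0.    ,  0.    ,  1.    ]])}
0.1
```

View pics/side0.png

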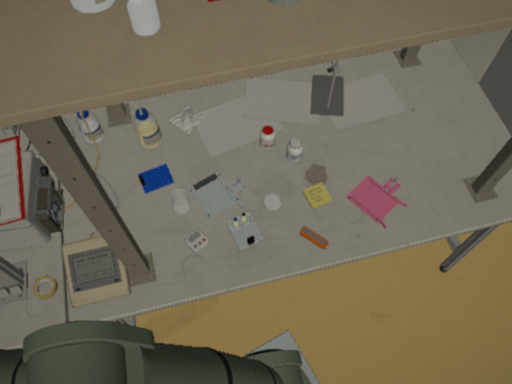

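View pics/top0.png

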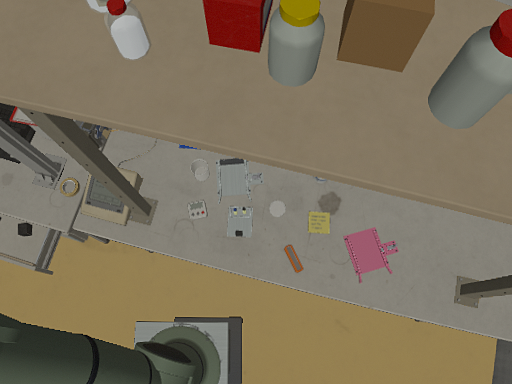

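Run:
```python
import cv2
a=cv2.imread('pics/side0.png'); c=a[150:270,140:300]; cv2.imwrite('pics/side0c.png',cv2.resize(c,None,fx=5,fy=5,interpolation=cv2.INTER_CUBIC))
a=cv2.imread('pics/top0.png'); c=a[140:260,170:330]; cv2.imwrite('pics/top0c.png',cv2.resize(c,None,fx=5,fy=5,interpolation=cv2.INTER_CUBIC))
```

```text
(no output)
```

View pics/side0c.png

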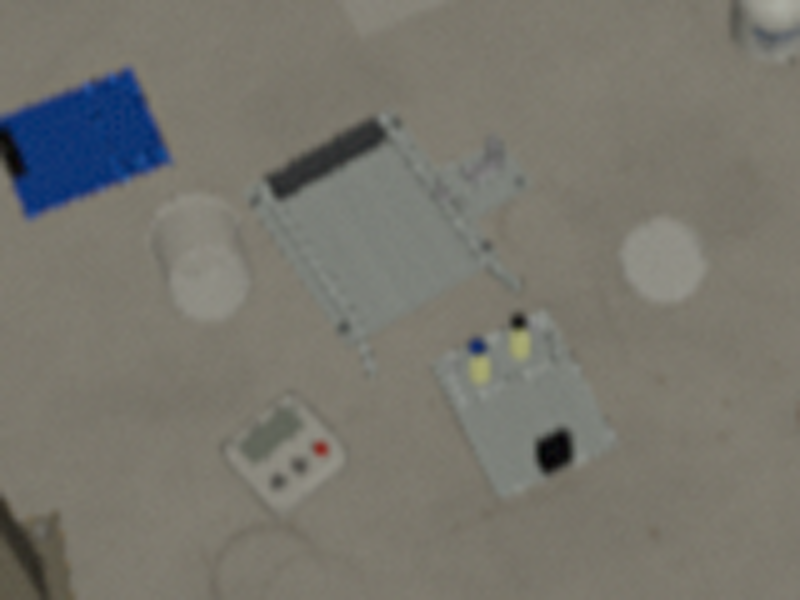

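View pics/top0c.png

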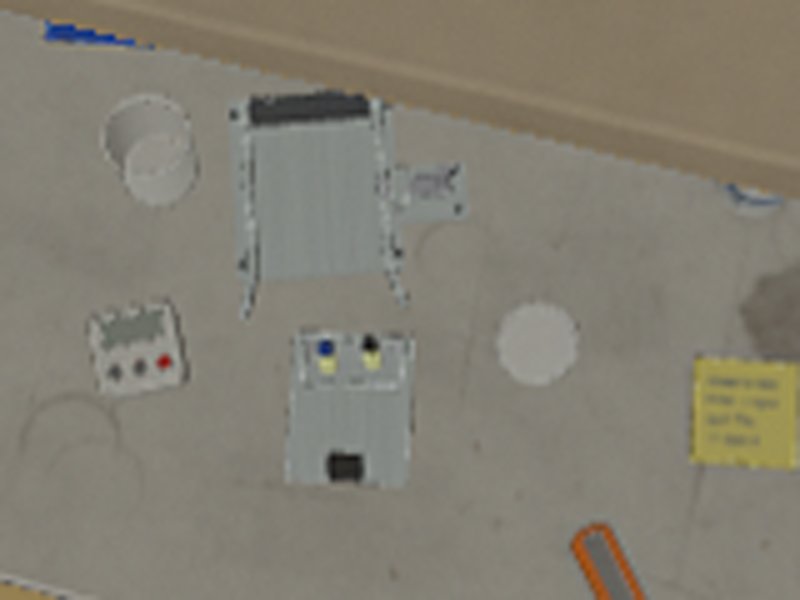

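```bash
cat >> h.py <<'E'
def ray(info,u,v):
    K=info['intrinsics']; k1=info['k1']; T=info['camera_from_world']
    xd=(u-K[0,2])/K[0,0]; yd=(v-K[1,2])/K[1,1]
    x,y=xd,yd
    for _ in range(30):
        r2=x*x+y*y; s=1+k1*r2; x,y=xd/s,yd/s
    d=np.array([x,-y,-1.0])
    R=T[:3,:3]; t=T[:3,3]
    c=-R.T@t; return c, R.T@d
def p2w(info,u,v,z):
    c,d=ray(info,u,v); s=(z-c[2])/d[2]; return c+s*d
def w2p(info,P):
    K=info['intrinsics']; k1=info['k1']; T=info['camera_from_world']
    p=T[:3,:3]@np.asarray(P)+T[:3,3]; x=p[0]/-p[2]; y=-p[1]/-p[2]
    s=1+k1*(x*x+y*y); return np.array([K[0,0]*x*s+K[0,2],K[1,1]*y*s+K[1,2]])
def crop(fn,out,x0,y0,x1,y1,f):
    a=cv2.imread('pics/'+fn); cv2.imwrite('pics/'+out,cv2.resize(a[y0:y1,x0:x1],None,fx=f,fy=f,interpolation=cv2.INTER_CUBIC))
def uc(x,y,x0,y0,f): return (x+.5)/f-.5+x0,(y+.5)/f-.5+y0
E
python3 - <<'E'
from h import *
np.set_printoptions(precision=4,suppress=True)
t=viewer.camera_info('top'); s=viewer.camera_info('side')
pt={'sillL':(253,281,.004),'sillR':(388,271,.004),'railL':(246,316,.014),'railR':(404,303,.014),'stopFL':(250,122,.024),'stopFR':(370,117,.024),
'carRL':(287,484,.010),'carRR':(408,486,.010),'carNL':(297,330,.014),'carNR':(413,337,.014),'gripTop':(345,458,.046),'vA':(326,347,.06),'vB':(371,342,.06),'pin':(455,172,.051),'timer':(137,347,.02),'petri':(538,343,.01),'beaker':(147,135,.075)}
print('top')
for k,(x,y,z) in pt.items(): print(k,p2w(t,*uc(x,y,170,140,5),z))
ps={'sillL':(363,335,.004),'sillR':(480,268,.004),'railL':(371,372,.014),'railR':(521,287,.014),'carRL':(505,498,.010),'carRR':(613,437,.010),'carNL':(437,360,.014),'carNR':(545,310,.014),'gripTop':(553,445,.046),'vA':(477,345,.06),'vB':(518,321,.06),'pin':(492,143,.051),'timer':(285,453,.02),'petri':(663,260,.01)}
print('side')
for k,(x,y,z) in ps.items(): print(k,p2w(s,*uc(x,y,140,150,5),z))
# post foot
print('post top', p2w(t,150,212,0), 'side',p2w(s,145,275,0))
print('post side', p2w(s,40,120,0.84),p2w(t,30,110,.84))
E
```

```text
top
sillL [ 0.5955 -0.1279  0.004 ]
sillR [ 0.6024 -0.2277  0.004 ]
railL [ 0.5656 -0.1242  0.014 ]
railR [ 0.5745 -0.2395  0.014 ]
stopFL [ 0.714 -0.125  0.024]
stopFR [ 0.7172 -0.2149  0.024 ]
carRL [ 0.4417 -0.1555  0.01  ]
carRR [ 0.4396 -0.2417  0.01  ]
carNL [ 0.5547 -0.1616  0.014 ]
carNR [ 0.5487 -0.2459  0.014 ]
gripTop [ 0.4524 -0.1983  0.046 ]
vA [ 0.5287 -0.1853  0.06  ]
vB [ 0.5321 -0.2168  0.06  ]
pin [ 0.6623 -0.2774  0.051 ]
timer [ 0.541  -0.0462  0.02  ]
petri [ 0.5445 -0.3368  0.01  ]
beaker [ 0.6838 -0.0559  0.075 ]
side
sillL [ 0.5982 -0.1299  0.004 ]
sillR [ 0.6044 -0.2238  0.004 ]
railL [ 0.5663 -0.1208  0.014 ]
railR [ 0.573  -0.2393  0.014 ]
carRL [ 0.4444 -0.157   0.01  ]
carRR [ 0.4473 -0.24    0.01  ]
carNL [ 0.5525 -0.1636  0.014 ]
carNR [ 0.5496 -0.2451  0.014 ]
gripTop [ 0.4484 -0.1956  0.046 ]
vA [ 0.5291 -0.1838  0.06  ]
vB [ 0.5313 -0.2155  0.06  ]
pin [ 0.6636 -0.2669  0.051 ]
timer [ 0.5392 -0.0442  0.02  ]
petri [ 0.5451 -0.3356  0.01  ]
post top [0.5364 0.1307 0.    ] side [0.5203 0.1522 0.    ]
post side [0.4937 0.1508 0.84  ] [0.4775 0.1068 0.84  ]
```

Run:
```python
from h import *
np.set_printoptions(precision=3,suppress=True)
t=viewer.camera_info('top'); s=viewer.camera_info('side'); w=viewer.camera_info('wrist')
for n,i in (('top',t),('side',s),('wrist',w)):
    T=i['camera_from_world']; print(n,'center',-T[:3,:3].T@T[:3,3])
o=bot.observe(); 
from scipy.spatial.transform import Rotation as Ro
R=Ro.from_euler('xyz',o['tool_rot']).as_matrix()
c=-w['camera_from_world'][:3,:3].T@w['camera_from_world'][:3,3]
print('cam in tool',R.T@(c-o['position'])); print(R)
for z in (.84,.9): print('shelf edge top', p2w(t,0,98,z),p2w(t,512,215,z),'side',p2w(s,0,148,z),p2w(s,512,38,z))
print('dev top',[p2w(t,u,v,.06) for u,v in ((90,175),(142,178),(80,205),(130,222))],'\n side',[p2w(s,u,v,.06) for u,v in ((65,245),(122,235),(72,302),(128,292))])
print('grey thing side',[p2w(s,u,v,.1) for u,v in ((30,150),(60,230))])
crop('side0.png','postc.png',0,100,170,310,3)
grab('wrist','w0.png')
```

```text
top center [ 0.161 -0.255  1.369]
side center [-0.061  0.07   1.417]
wrist center [0.183 0.602 0.374]
cam in tool [0.069 0.001 0.03 ]
[[-0.919  0.394 -0.   ]
 [ 0.394  0.919 -0.001]
 [-0.    -0.001 -1.   ]]
shelf edge top [0.503 0.166 0.84 ] [ 0.296 -0.635  0.84 ] side [0.472 0.221 0.84 ] [ 0.26  -0.632  0.84 ]
shelf edge top [0.464 0.119 0.9  ] [ 0.28  -0.592  0.9  ] side [0.417 0.205 0.9  ] [ 0.227 -0.559  0.9  ]
dev top [array([0.662, 0.35 , 0.06 ]), array([0.648, 0.153, 0.06 ]), array([0.547, 0.373, 0.06 ]), array([0.484, 0.183, 0.06 ])] 
 side [array([0.713, 0.335, 0.06 ]), array([0.656, 0.162, 0.06 ]), array([0.525, 0.375, 0.06 ]), array([0.471, 0.215, 0.06 ])]
grey thing side [array([1.095, 0.324, 0.1  ]), array([0.747, 0.325, 0.1  ])]
```

View pics/postc.png

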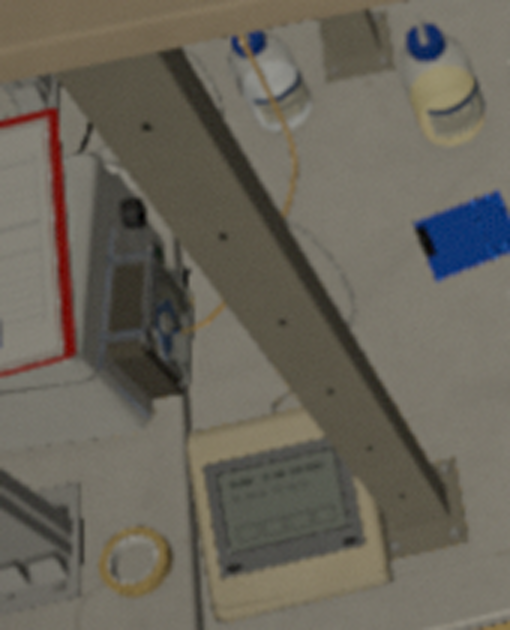

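View pics/w0.png

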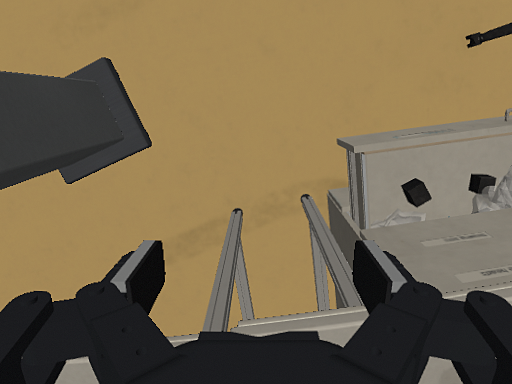

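carry_out(rows=[0,-0.05,0,0,0,0,0,0,-0.05,0,0,0,0,0,0,-0.05,0,0,0,0,0,0,-0.054,0,0,0,0,0,-0.0585,-0.0041,0,0,0,8,0,-0.0585,-0.0041,0,0,0,8,0,-0.0585,-0.0041,0,0,0,8,0,-0.0585,-0.0041,0,0,0,8,0], squeeze=20)

```text
clock: 1.15
position: [0.3466, 0.2391, 0.4048]
tool_rot: [3.141, -0.0, 2.174]
force: [0.9, 1.2, 0.2]
grip_width: 0.0852
```

carry_out(rows=[-0.0585,-0.0041,0,0,0,8,0,-0.0585,-0.0041,0,0,0,8,0,-0.0585,-0.0041,0,0,0,8,0,-0.0585,-0.0041,0,0,0,8,0,-0.0585,-0.0041,0,0,0,8,0,-0.0585,-0.0041,0,0,0,8,0,0,0,0,0,0,10.4,0,0,0,0,0,0,10.4,0])

```text
clock: 2.15
position: [0.4092, -0.0961, 0.4047]
tool_rot: [-3.141, -0.0, 0.97]
force: [0.1, -0.0, 0.2]
grip_width: 0.0856
```

carry_out(rows=[0,0,0,0,0,10.4,0,0,0,0,0,0,10.4,0,0,0,0,0,0,10.4,0,0,0,0,0,0,10.4,0,0,0,0,0,0,10.4,0,0.03,0.03,0,0,0,0,0,0.03,0.03,0,0,0,0,0,0.03,0.03,0,0,0,0,0])

```text
clock: 3.15
position: [0.5065, -0.1796, 0.4044]
tool_rot: [-3.141, 0.0, 0.071]
force: [0.1, 0.5, 0.4]
grip_width: 0.0851
```

Run:
```python
from h import *
o=bot.observe(); print(o['clock'],o['position'],o['tool_rot'],o['qpos'])
import pickle
w=viewer.camera_info('wrist'); im=grab('wrist','w1.png'); pickle.dump(w,open('w1.pkl','wb'))
cv2.imwrite('pics/w1b.png',cv2.resize(im[:260,90:430,::-1],None,fx=2.3,fy=2.3,interpolation=cv2.INTER_CUBIC))
```

```text
3.15 [ 0.50654406 -0.17960446  0.40444506] [-3.14126109e+00  2.57995033e-04  7.05653938e-02] [-0.3161486   0.48721243  0.76627777  1.85876633 -0.40791633  0.95935947
 -0.86830906]
```

View pics/w1.png

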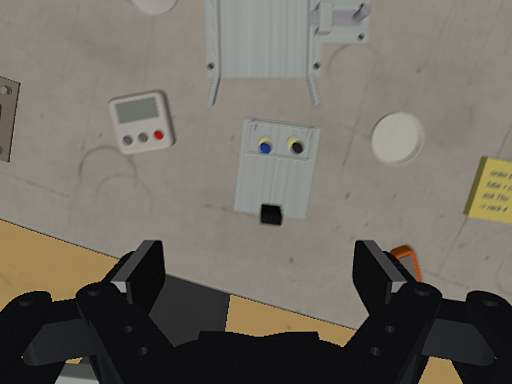

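Run:
```python
from h import *
crop('w1.png','w1a.png',195,0,395,125,4)
crop('w1.png','w1c.png',215,95,335,245,4)
```

```text
(no output)
```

View pics/w1a.png

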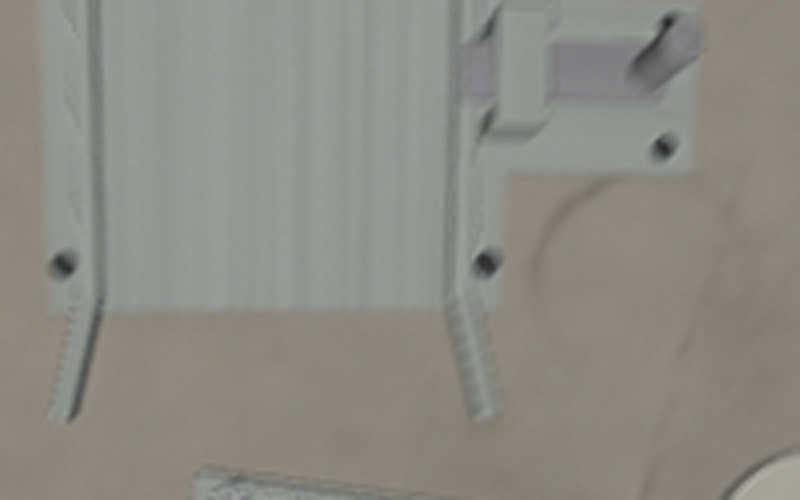

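View pics/w1c.png

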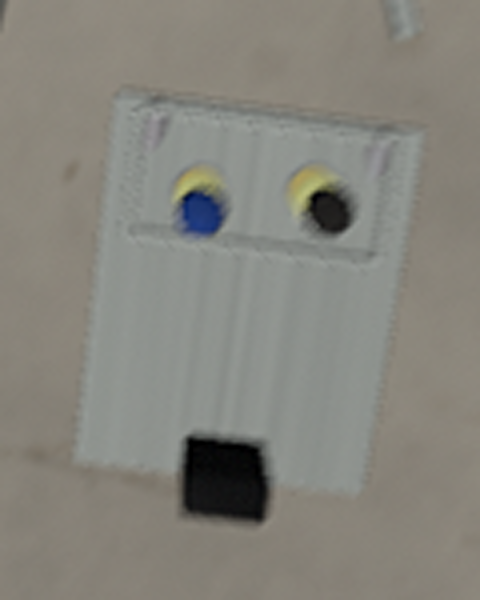

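```bash
cat > fit.py <<'E'
from h import *
import pickle
from scipy.optimize import least_squares
def fit(info,pts,x0):
    # pts: list of (u,v,[bx,by,bz])
    def f(p):
        c,s=np.cos(p[2]),np.sin(p[2]); r=[]
        for u,v,b in pts:
            P=[p[0]+c*b[0]-s*b[1],p[1]+s*b[0]+c*b[1],b[2]]
            q=w2p(info,P); r+=[q[0]-u,q[1]-v]
        return np.array(r)
    o=least_squares(f,x0); return o.x,f(o.x)
E
python3 - <<'E'
from fit import *
np.set_printoptions(precision=4,suppress=True)
w=pickle.load(open('w1.pkl','rb'))
A=lambda x,y:uc(x,y,195,0,4); C=lambda x,y:uc(x,y,215,95,4)
st=[(*A(48,310),[0,.062,.004]),(*A(500,306),[0,-.062,.004])]
print('stage',fit(w,st,[.6,-.18,.06]))
for p in [(48,310,.004),(500,306,.004),(45,0,.004),(103,310,.004),(447,306,.004),(103,0,.004),(447,0,.004),(97,310,.014),(455,300,.014),(97,0,.014),(461,0,.014),(75,418,.014),(472,418,.014),(690,30,.051),(645,75,.021)]: print(p,p2w(w,*A(*p[:2]),p[2]))
for zn in (.010,.014):
    ca=[(*C(77,463),[-.055,.044,.010]),(*C(362,493),[-.055,-.044,.010]),(*C(118,88),[.055,.044,zn]),(*C(425,128),[.055,-.044,zn])]
    print('car',zn,fit(w,ca,[.5,-.2,-.05]))
ca=[(*C(77,463),[-.055,.044,.010]),(*C(362,493),[-.055,-.044,.010]),(*C(118,88),[.055,.044,.01]),(*C(425,128),[.055,-.044,.01])]
for u,v,b in ca: print(b,p2w(w,u,v,b[2]))
print('grip top corners',[p2w(w,*C(*q),.046) for q in ((182,515),(262,520))])
print('vials',p2w(w,*C(203,212),.06),p2w(w,*C(328,212),.06))
print('timer',[p2w(w,*q,.02) for q in ((110,100),(168,92),(174,146),(120,154))], 'petri',p2w(w,398,138,.01))
E
```

```text
stage (array([ 0.6006, -0.177 ,  0.0799]), array([ 0.4433, -0.0185, -0.4441, -0.0132]))
(48, 310, 0.004) [ 0.5957 -0.1147  0.004 ]
(500, 306, 0.004) [ 0.6056 -0.2393  0.004 ]
(45, 0, 0.004) [ 0.6751 -0.1108  0.004 ]
(103, 310, 0.004) [ 0.5966 -0.1299  0.004 ]
(447, 306, 0.004) [ 0.6045 -0.2246  0.004 ]
(103, 0, 0.004) [ 0.676  -0.1261  0.004 ]
(447, 0, 0.004) [ 0.6826 -0.2169  0.004 ]
(97, 310, 0.014) [ 0.5959 -0.1295  0.014 ]
(455, 300, 0.014) [ 0.6053 -0.2252  0.014 ]
(97, 0, 0.014) [ 0.6732 -0.1259  0.014 ]
(461, 0, 0.014) [ 0.6799 -0.2193  0.014 ]
(75, 418, 0.014) [ 0.5671 -0.1247  0.014 ]
(472, 418, 0.014) [ 0.5748 -0.2332  0.014 ]
(690, 30, 0.051) [ 0.6674 -0.2688  0.051 ]
(645, 75, 0.021) [ 0.6642 -0.2674  0.021 ]
car 0.01 (array([ 0.4982, -0.1995, -0.0514]), array([-0.334 , -0.6837,  0.554 ,  0.1298, -0.5436,  0.3345,  0.3509,
        0.1975]))
car 0.014 (array([ 0.4983, -0.1993, -0.0497]), array([-0.3903, -0.7198,  0.5206, -0.0209, -0.9343,  0.4383,  0.8325,
        0.2732]))
[-0.055, 0.044, 0.01] [ 0.4446 -0.1532  0.01  ]
[-0.055, -0.044, 0.01] [ 0.4411 -0.2399  0.01  ]
[0.055, 0.044, 0.01] [ 0.5557 -0.159   0.01  ]
[0.055, -0.044, 0.01] [ 0.551  -0.2458  0.01  ]
grip top corners [array([ 0.4443, -0.1847,  0.046 ]), array([ 0.4443, -0.2067,  0.046 ])]
vials [ 0.5296 -0.1836  0.06  ] [ 0.5319 -0.2144  0.06  ]
timer [array([ 0.565 , -0.0122,  0.02  ]), array([ 0.5769, -0.0762,  0.02  ]), array([ 0.519 , -0.0832,  0.02  ]), array([ 0.506 , -0.0214,  0.02  ])] petri [ 0.5453 -0.3365  0.01  ]
```

carry_out(rows=[0.04,0.002,0,0,0,0,0.3,0.04,0.002,0,0,0,0,0.5,0,0,0,0,0,0,0.6,0,0,0,0,0,0,0.6])

```text
clock: 3.7
position: [0.585, -0.1775, 0.4044]
tool_rot: [3.142, 0.001, 0.069]
force: [0.1, 0.4, -0.6]
grip_width: 0.0343
```

Run:
```python
from h import *
import pickle
o=bot.observe(); print(o['clock'],o['position'],o['tool_rot'],o['force'],o['grip_width'])
w=viewer.camera_info('wrist'); im=grab('wrist','w2.png'); pickle.dump(w,open('w2.pkl','wb'))
crop('w2.png','w2a.png',180,20,380,170,4)
```

```text
3.7 [ 0.58500925 -0.17751338  0.40440406] [3.14150332e+00 9.51700437e-04 6.93603163e-02] [ 0.1010811   0.42642489 -0.58404873] 0.034323473270889866
```

View pics/w2.png

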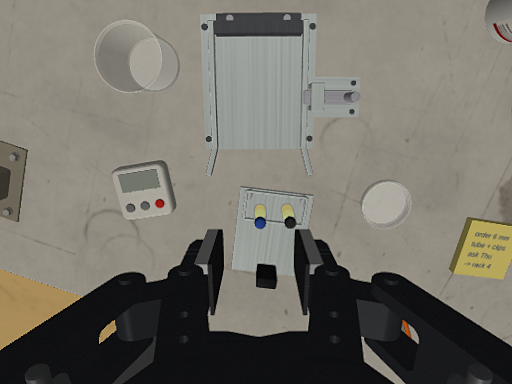

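View pics/w2a.png

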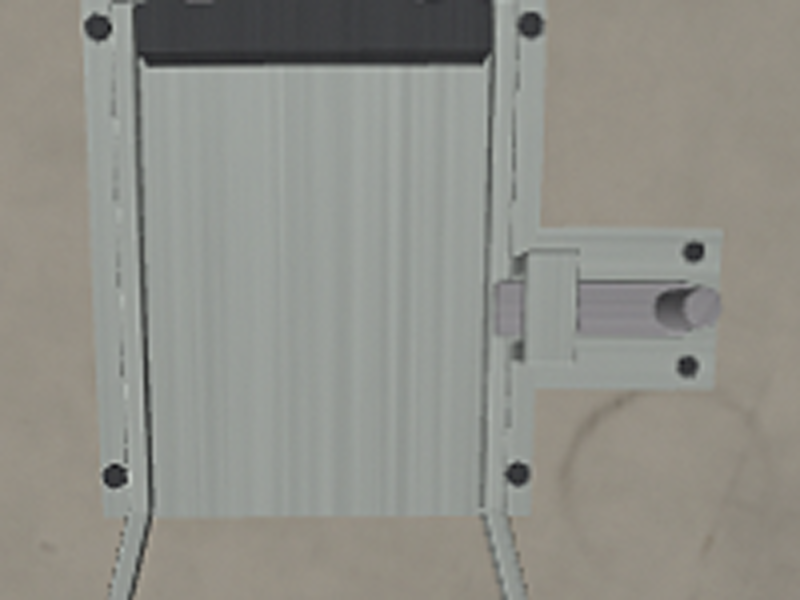

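Run:
```python
from fit import *
np.set_printoptions(precision=4,suppress=True)
w=pickle.load(open('w2.pkl','rb'))
A=lambda x,y:uc(x,y,180,20,4)
st=[(*A(103,517),[0,.062,.004]),(*A(530,517),[0,-.062,.004]),(*A(153,515),[0,.047,.004]),(*A(481,515),[0,-.047,.004]),(*A(88,150),[.09,.062,.004])]
st=st[:4]
x,r=fit(w,st,[.6,-.18,.06]); print('stage',x,np.degrees(x[2]),r)
for p in [(103,517,.004),(530,517,.004),(84,30,.004),(546,30,.004),(153,510,.004),(481,510,.004),(145,80,.004),(488,80,.004),(147,510,.014),(486,505,.014),(135,80,.014),(494,80,.014),(118,600,.014),(514,600,.014),(145,67,.004),(488,65,.004),(137,54,.024),(492,52,.024),(703,307,.051),(668,309,.021),(115,476,.004),(518,474,.004),(97,27,.004),(530,25,.004)]: 
    P=p2w(w,*A(*p[:2]),p[2]); d=P[:2]-np.array([.6006,-.1771]); c,s=np.cos(.073),np.sin(.073)
    print(p,P, 'stage mm',np.array([c*d[0]+s*d[1],-s*d[0]+c*d[1]])*1000)
# carrier again
for q,z in (((240,187),.012),((313,195),.012),((233,268),.01)): print(p2w(w,*q,z))
```

```text
stage [ 0.5985 -0.176   0.0692] 3.9674373135357466 [ 0.1549 -0.2433 -0.0334 -0.2422  0.5133  0.2201 -0.6347  0.2209]
(103, 517, 0.004) [ 0.5939 -0.114   0.004 ] stage mm [-2.0321 63.3997]
(530, 517, 0.004) [ 0.6025 -0.238   0.004 ] stage mm [ -2.498  -60.8429]
(84, 30, 0.004) [ 0.7254 -0.1046  0.004 ] stage mm [129.7916  63.2432]
(546, 30, 0.004) [ 0.734  -0.2283  0.004 ] stage mm [129.3509 -60.7697]
(153, 510, 0.004) [ 0.597  -0.1285  0.004 ] stage mm [-0.0877 48.7438]
(481, 510, 0.004) [ 0.6035 -0.2235  0.004 ] stage mm [ -0.4436 -46.4838]
(145, 80, 0.004) [ 0.7136 -0.1215  0.004 ] stage mm [116.7979  47.19  ]
(488, 80, 0.004) [ 0.7201 -0.2139  0.004 ] stage mm [116.4744 -45.4284]
(147, 510, 0.014) [ 0.5983 -0.128   0.014 ] stage mm [ 1.3025 49.1765]
(486, 505, 0.014) [ 0.6063 -0.2234  0.014 ] stage mm [  2.3598 -46.5541]
(135, 80, 0.014) [ 0.7118 -0.1202  0.014 ] stage mm [115.0571  48.5998]
(494, 80, 0.014) [ 0.7183 -0.2143  0.014 ] stage mm [114.7173 -45.734 ]
(118, 600, 0.014) [ 0.5718 -0.1205  0.014 ] stage mm [-24.6016  58.5048]
(514, 600, 0.014) [ 0.5797 -0.2342  0.014 ] stage mm [-25.0354 -55.4673]
(145, 67, 0.004) [ 0.717  -0.1214  0.004 ] stage mm [120.1229  47.0931]
(488, 65, 0.004) [ 0.7239 -0.2135  0.004 ] stage mm [120.3115 -45.343 ]
(137, 54, 0.024) [ 0.7164 -0.1219  0.024 ] stage mm [119.557   46.6006]
(492, 52, 0.024) [ 0.7232 -0.212   0.024 ] stage mm [119.7143 -43.7483]
(703, 307, 0.051) [ 0.6635 -0.2665  0.051 ] stage mm [ 56.2385 -93.7667]
(668, 309, 0.021) [ 0.6634 -0.2659  0.021 ] stage mm [ 56.1152 -93.1553]
(115, 476, 0.004) [ 0.6061 -0.1171  0.004 ] stage mm [ 9.8291 59.3932]
(518, 474, 0.004) [ 0.6147 -0.2331  0.004 ] stage mm [  9.9714 -56.8933]
(97, 27, 0.004) [ 0.7264 -0.108   0.004 ] stage mm [130.4929  59.7127]
(530, 25, 0.004) [ 0.7349 -0.2238  0.004 ] stage mm [130.5769 -56.4208]
[ 0.553  -0.1571  0.012 ]
[ 0.5492 -0.2438  0.012 ]
[ 0.4451 -0.1537  0.01  ]
```

carry_out(rows=[-0.0455,0.0036,0.03,0,0,0,0.6,-0.0455,0.0036,0.03,0,0,0,0.6,-0.0455,0.0036,0.03,0,0,0,0.6,0,0,0.03,0,0,6.87,0.6,0,0,0.02,0,0,0,0.6,0,0,0,0,0,0,0.6])

```text
clock: 4.5
position: [0.4493, -0.1975, 0.2643]
tool_rot: [-3.141, 0.002, -0.05]
force: [0.5, 0.5, 0.5]
grip_width: 0.0342
```

Run:
```python
from h import *
import pickle
np.set_printoptions(precision=4,suppress=True)
o=bot.observe(); print(o['clock'],o['position'],o['tool_rot'],o['force'],o['grip_width'])
w=viewer.camera_info('wrist'); im=grab('wrist','w3.png'); pickle.dump(w,open('w3.pkl','wb'))
crop('w3.png','w3a.png',170,60,350,240,3)
```

```text
4.5 [ 0.4493 -0.1975  0.2643] [-3.1412  0.0016 -0.0505] [0.4818 0.4917 0.5138] 0.03416438017535927
```

View pics/w3.png

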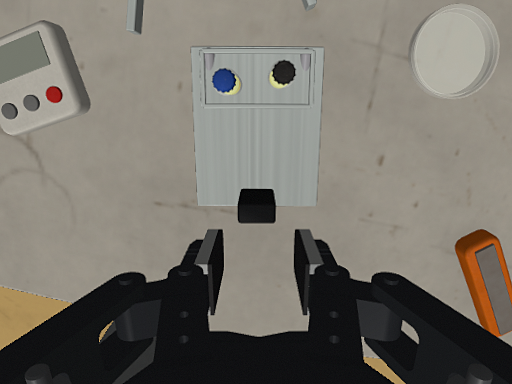

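Run:
```python
from fit import *
np.set_printoptions(precision=4,suppress=True)
w=pickle.load(open('w3.pkl','rb'))
print('rear', p2w(w,197,206,.01),p2w(w,317,206,.01),'nose',p2w(w,191,47,.012),p2w(w,323,47,.012),'blk rear top',p2w(w,239,222,.046),p2w(w,275,222,.046))
print('mouth?',p2w(w,134,30,.014),p2w(w,310,5,.014))
x,r=fit(w,[(197,206,[-.055,.044,.01]),(317,206,[-.055,-.044,.01]),(191,47,[.055,.044,.012]),(323,47,[.055,-.044,.012])],[.5,-.2,-.05]); print(x,np.degrees(x[2]),r)
print('grip',x[:2]-.048*np.array([np.cos(x[2]),np.sin(x[2])]))
print('vials',p2w(w,224,80,.06),p2w(w,283,72,.06))
```

```text
rear [ 0.4433 -0.1506  0.01  ] [ 0.4388 -0.2393  0.01  ] nose [ 0.5528 -0.1576  0.012 ] [ 0.5484 -0.2436  0.012 ] blk rear top [ 0.4431 -0.1839  0.046 ] [ 0.4419 -0.2065  0.046 ]
mouth? [ 0.5655 -0.1219  0.014 ] [ 0.5738 -0.2353  0.014 ]
[ 0.4958 -0.1978 -0.0512] -2.9327406574143433 [ 0.6057  0.2297 -0.5483  0.3086 -1.4922 -0.2098  1.4399 -0.1526]
grip [ 0.4479 -0.1953]
vials [ 0.5275 -0.1824  0.06  ] [ 0.5299 -0.2132  0.06  ]
```

View pics/w3a.png

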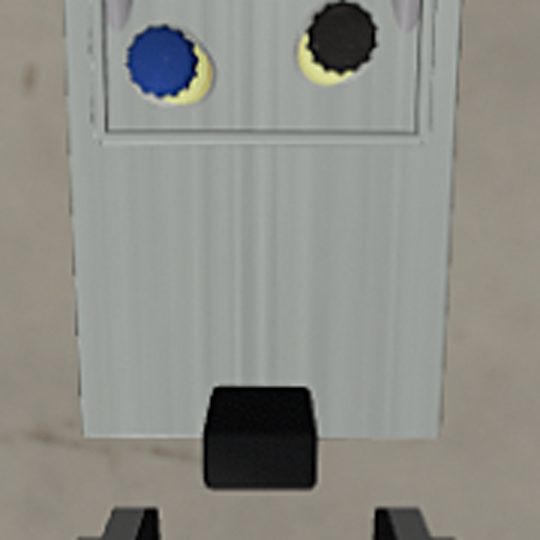

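carry_out(rows=[0,-0.001,0.02,0,0,0,0.6,0,0,0.02,0,0,0,0.6,0,0,0.02,0,0,0,0.6,0,0,0.0143,0,0,0,0.6,0,0,0,0,0,0,0.68,0,0,0,0,0,0,0.75,0,0,0,0,0,0,1,0,0,0,0,0,0,1], squeeze=25)

```text
clock: 5.55
position: [0.4503, -0.1966, 0.1908]
tool_rot: [3.141, -0.001, -0.05]
force: [-1.2, 0.3, 4.4]
grip_width: 0.0235
```

Run:
```python
from h import *
import pickle
np.set_printoptions(precision=4,suppress=True)
o=bot.observe(); print(o['clock'],o['position'],o['tool_rot'],o['force'],o['moment'],o['grip_width'])
w=viewer.camera_info('wrist'); im=grab('wrist','w4.png'); pickle.dump(w,open('w4.pkl','wb'))
```

```text
5.55 [ 0.4503 -0.1966  0.1908] [ 3.1415 -0.0006 -0.0499] [-1.1621  0.2946  4.4016] [ 0.1256  0.2859 -0.0591] 0.023457600528474235
```

View pics/w4.png

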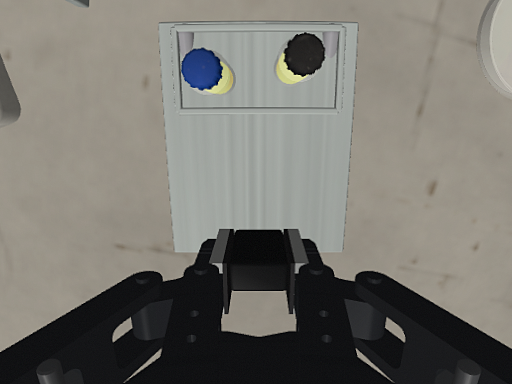

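carry_out(rows=[0.0015,-0.00117,-0.0003,0,0,-0.8875,1,0.0015,-0.00117,0,0,0,-0.8875,1,0.0015,-0.00117,0,0,0,-0.8875,1,0.0015,-0.00117,0,0,0,-0.8875,1,0.0015,-0.00117,0,0,0,-0.8875,1,0.0015,-0.00117,0,0,0,-0.8875,1,0.0015,-0.00117,0,0,0,-0.8875,1,0.0015,-0.00117,0,0,0,-0.8875,1])

```text
clock: 6.6
position: [0.4623, -0.1872, 0.1908]
tool_rot: [3.141, -0.0, 0.075]
force: [-1.5, -2.2, 5.1]
grip_width: 0.0233
```

Run:
```python
from h import *
import pickle
np.set_printoptions(precision=4,suppress=True)
o=bot.observe(); print(o['clock'],o['position'],o['tool_rot'],o['force'],o['moment'],o['grip_width'])
w=viewer.camera_info('wrist'); im=grab('wrist','w5.png'); pickle.dump(w,open('w5.pkl','wb'))
t=grab('top','t5.png'); s=grab('side','s5.png')
crop('top' and 't5.png','t5c.png',190,150,290,260,6)
crop('s5.png','s5c.png',170,160,280,260,6)
```

```text
6.6 [ 0.4623 -0.1872  0.1908] [ 3.1413 -0.0001  0.0749] [-1.5015 -2.2256  5.143 ] [-0.4018  0.2508 -0.1066] 0.02327112943659273
```

View pics/w5.png

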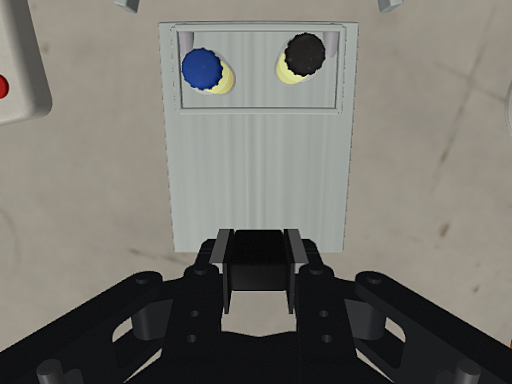

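View pics/t5c.png

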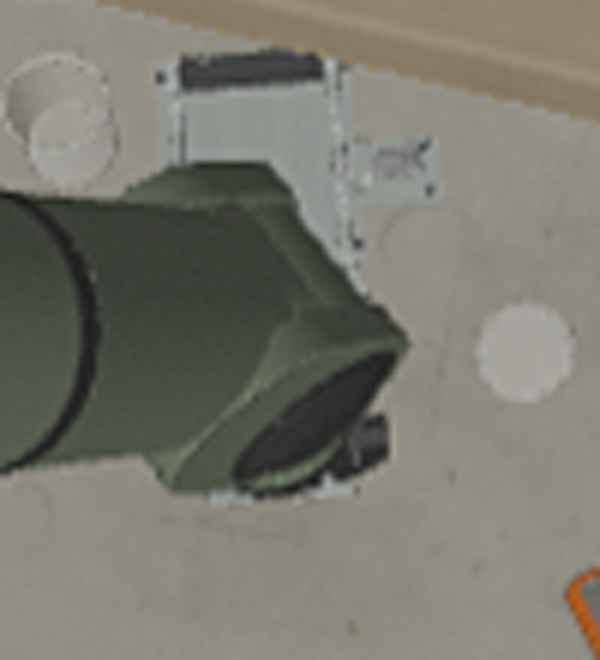

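View pics/s5c.png

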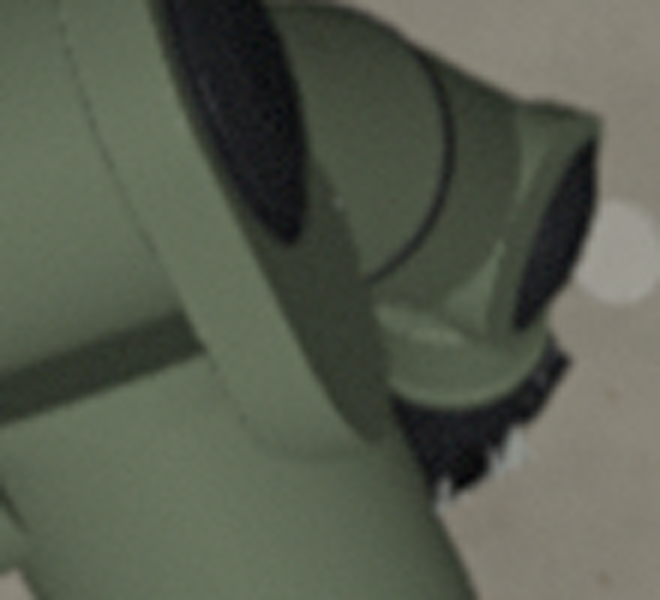

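Run:
```python
from fit import *
np.set_printoptions(precision=4,suppress=True)
crop('w5.png','w5a.png',100,0,230,50,6); crop('w5.png','w5b.png',290,0,420,50,6)
a=cv2.imread('pics/w5a.png'); b=cv2.imread('pics/w5b.png'); cv2.imwrite('pics/w5ab.png',np.vstack([a,b]))
```

```text
(no output)
```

View pics/w5ab.png

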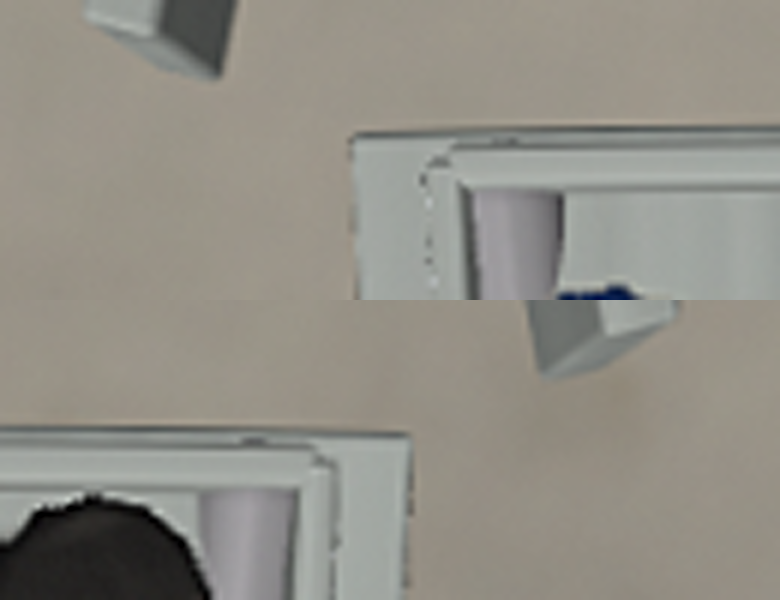

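carry_out(rows=[0.002,0,-0.0003,0,0,0,1,0.0035,0,0,0,0,0,1,0.0045,0,0,0,0,0,1,0.005,0,0,0,0,0,1,0.005,0,0,0,0,0,1,0.0045,0,0,0,0,0,1,0.0035,0,0,0,0,0,1,0.002,0,0,0,0,0,1])

```text
clock: 7.75
position: [0.4923, -0.185, 0.1909]
tool_rot: [3.142, 0.0, 0.074]
force: [-0.5, 0.6, -2.3]
grip_width: 0.0233
```

Run:
```python
from fit import *
np.set_printoptions(precision=4,suppress=True)
o=bot.observe(); print(o['clock'],o['position'],o['tool_rot'],o['force'],o['moment'],o['grip_width'])
w=viewer.camera_info('wrist'); im=grab('wrist','w6.png'); pickle.dump(w,open('w6.pkl','wb'))
w5=pickle.load(open('w5.pkl','rb'))
for q,z in (((136.3,13),0),((125.8,6.6),.014),((380.5,12.5),0),((390,5.8),.014),((159.2,22.5),.01),((358.3,22.5),.01)): print(q,p2w(w5,*q,z))
```

```text
7.75 [ 0.4923 -0.185   0.1909] [3.1415 0.0001 0.074 ] [-0.5432  0.6383 -2.3   ] [ 0.0133  0.1953 -0.0252] 0.023339336665374657
(136.3, 13) [ 0.5655 -0.1211  0.    ]
(125.8, 6.6) [ 0.5647 -0.1217  0.014 ]
(380.5, 12.5) [ 0.5743 -0.2348  0.    ]
(390, 5.8) [ 0.5734 -0.2339  0.014 ]
(159.2, 22.5) [ 0.5598 -0.1351  0.01  ]
(358.3, 22.5) [ 0.5663 -0.2222  0.01  ]
```

View pics/w6.png

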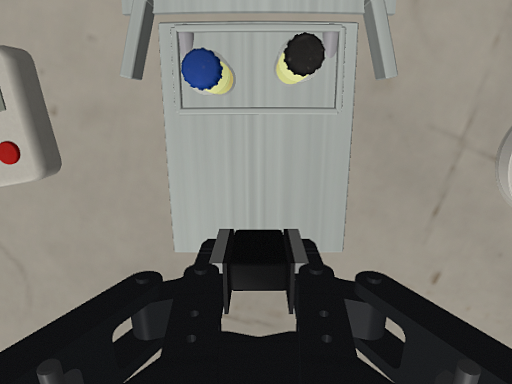

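carry_out(rows=[0,0,0.00015,0,0,0,1,0,0,0,0,0,0,0.6,0,0,0,0,0,0,0.6,-0.007,0,0,0,0,0,0.6,-0.008,0,0,0,0,0,0.6,-0.008,0,0,0,0,0,0.6,0,0,0,0,0,0,1,0,0,0,0,0,0,1])

```text
clock: 8.8
position: [0.4693, -0.1867, 0.1909]
tool_rot: [3.142, -0.0, 0.074]
force: [0.5, -0.5, 0.0]
grip_width: 0.0005
```

carry_out(rows=[0,0,0,0,0,0,1,0,0,0,0,0,0,1])

```text
clock: 9.05
position: [0.4693, -0.1866, 0.1908]
tool_rot: [3.142, 0.0, 0.074]
force: [-0.6, 0.2, -1.0]
grip_width: -0.0
```

Run:
```python
from fit import *
np.set_printoptions(precision=4,suppress=True)
o=bot.observe(); print(o['clock'],o['position'],o['tool_rot'],o['force'],o['moment'],o['grip_width'])
w=viewer.camera_info('wrist'); im=grab('wrist','w7.png'); pickle.dump(w,open('w7.pkl','wb'))
```

```text
9.05 [ 0.4693 -0.1866  0.1908] [3.1415 0.     0.0741] [-0.5806  0.2359 -0.9806] [ 0.0021  0.0176 -0.0242] -8.244046877961105e-06
```

View pics/w7.png

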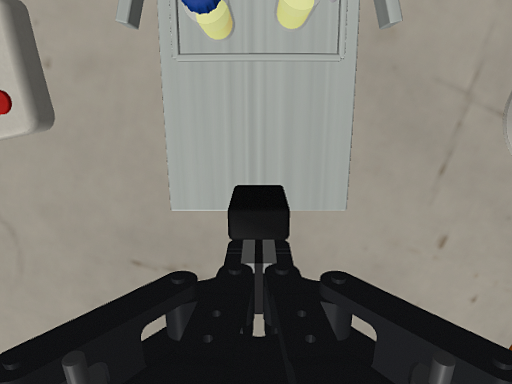

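carry_out(rows=[0.0015,0,0,0,0,0,1,0.0015,0,0,0,0,0,1,0.001,0,0,0,0,0,1,0.001,0,0,0,0,0,1,0.001,0,0,0,0,0,1,0.0015,0,0,0,0,0,1,0.002,0,0,0,0,0,1,0.002,0,0,0,0,0,1])

```text
clock: 10.1
position: [0.4808, -0.1858, 0.1909]
tool_rot: [3.142, 0.0, 0.074]
force: [-1.3, -0.3, 0.7]
grip_width: 0.0
```

Run:
```python
from fit import *
np.set_printoptions(precision=4,suppress=True)
o=bot.observe(); print(o['clock'],o['position'],o['tool_rot'],o['force'],o['moment'],o['grip_width'])
w=viewer.camera_info('wrist'); im=grab('wrist','w8.png'); pickle.dump(w,open('w8.pkl','wb'))
```

```text
10.1 [ 0.4808 -0.1858  0.1909] [3.1416 0.     0.0739] [-1.2536 -0.3173  0.6744] [-0.0339  0.2956 -0.007 ] 3.793181531907008e-05
```

View pics/w8.png

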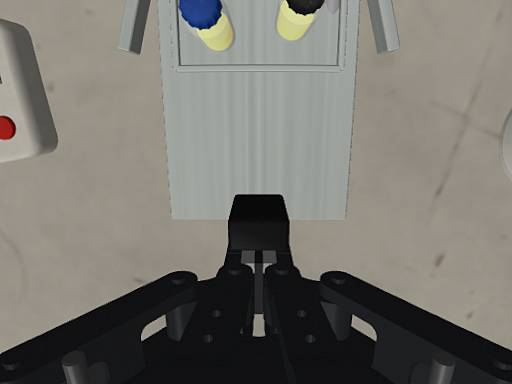

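carry_out(rows=[0.002,0,0,0,0,0,1,0.002,0,0,0,0,0,1,0.002,0,0,0,0,0,1,0.0025,0,0,0,0,0,1,0.0025,0,0,0,0,0,1,0.0025,0,0,0,0,0,1,0.0025,0,0,0,0,0,1,0.0025,0,0,0,0,0,1])

```text
clock: 11.15
position: [0.4993, -0.1845, 0.1909]
tool_rot: [3.141, -0.0, 0.074]
force: [-0.5, 0.1, -0.8]
grip_width: -0.0
```

Run:
```python
from fit import *
np.set_printoptions(precision=4,suppress=True)
o=bot.observe(); print(o['clock'],o['position'],o['tool_rot'],o['force'],o['moment'],o['grip_width'])
w=viewer.camera_info('wrist'); im=grab('wrist','w9.png'); pickle.dump(w,open('w9.pkl','wb'))
```

```text
11.15 [ 0.4993 -0.1845  0.1909] [ 3.1415 -0.0002  0.0739] [-0.4552  0.123  -0.7901] [ 0.0066  0.3014 -0.0097] -1.1728583054187518e-06
```

View pics/w9.png

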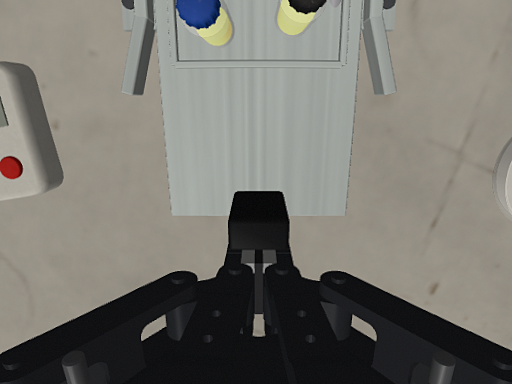

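carry_out(rows=[0.0025,0,0,0,0,0,1,0.0025,0,0,0,0,0,1,0.0025,0,0,0,0,0,1,0.0025,0,0,0,0,0,1,0.0025,0,0,0,0,0,1,0.0025,0,0,0,0,0,1,0.0025,0,0,0,0,0,1,0.0025,0,0,0,0,0,1])

```text
clock: 12.2
position: [0.5192, -0.183, 0.1908]
tool_rot: [3.142, 0.0, 0.074]
force: [-2.1, -0.1, 0.9]
grip_width: 0.0
```

Run:
```python
from fit import *
np.set_printoptions(precision=4,suppress=True)
o=bot.observe(); print(o['clock'],o['position'],o['tool_rot'],o['force'],o['moment'],o['grip_width'])
w=viewer.camera_info('wrist'); im=grab('wrist','w10.png'); pickle.dump(w,open('w10.pkl','wb'))
```

```text
12.2 [ 0.5192 -0.183   0.1908] [3.1416 0.     0.0739] [-2.1259 -0.1168  0.8586] [-0.0464  0.2779  0.0014] 2.20840753597948e-05
```

View pics/w10.png

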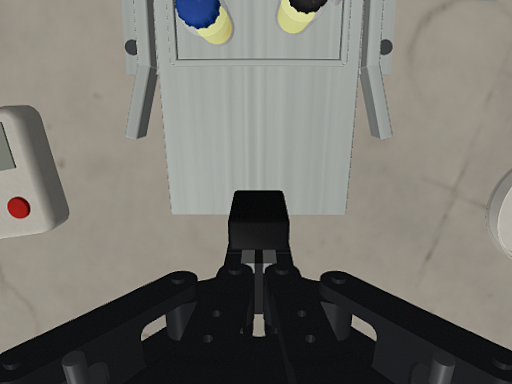

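carry_out(rows=[0.002,0,0,0,0,0,1,0.002,0,0,0,0,0,1,0.002,0,0,0,0,0,1,0.002,0,0,0,0,0,1,0.002,0,0,0,0,0,1,0.002,0,0,0,0,0,1,0.002,0,0,0,0,0,1,0.002,0,0,0,0,0,1])

```text
clock: 13.25
position: [0.5351, -0.1818, 0.1909]
tool_rot: [3.142, 0.0, 0.074]
force: [-2.1, -0.3, 1.1]
grip_width: 0.0002
```

Run:
```python
from fit import *
np.set_printoptions(precision=4,suppress=True)
o=bot.observe(); print(o['clock'],o['position'],o['tool_rot'],o['force'],o['moment'],o['grip_width'])
w=viewer.camera_info('wrist'); im=grab('wrist','w11.png'); pickle.dump(w,open('w11.pkl','wb'))
```

```text
13.25 [ 0.5351 -0.1818  0.1909] [3.1416 0.     0.0738] [-2.0817 -0.3477  1.0991] [-0.0561  0.4486  0.0356] 0.00019790155160872547
```

View pics/w11.png

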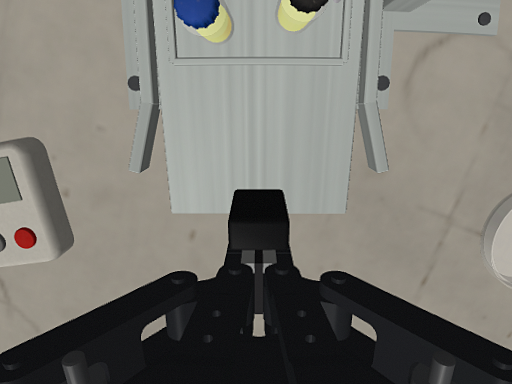

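carry_out(rows=[0.002,0,0,0,0,0,1,0.002,0,0,0,0,0,1,0.002,0,0,0,0,0,1,0.002,0,0,0,0,0,1,0.002,0,0,0,0,0,1,0.0025,0,0,0,0,0,1,0.0025,0,0,0,0,0,1,0.0025,0,0,0,0,0,1])

```text
clock: 14.3
position: [0.5526, -0.1805, 0.1909]
tool_rot: [3.142, -0.0, 0.074]
force: [-2.5, 0.3, 1.7]
grip_width: 0.0003
```

carry_out(rows=[0.0025,0,0,0,0,0,1,0.0025,0,0,0,0,0,1,0.0025,0,0,0,0,0,1,0.0025,0,0,0,0,0,1,0.0025,0,0,0,0,0,1,0.0025,0,0,0,0,0,1,0.0025,0,0,0,0,0,1,0.0025,0,0,0,0,0,1])

```text
clock: 15.3
position: [0.5725, -0.179, 0.1908]
tool_rot: [3.142, 0.0, 0.074]
force: [-1.5, -0.3, 1.7]
grip_width: 0.0003
```

Run:
```python
from fit import *
np.set_printoptions(precision=4,suppress=True)
o=bot.observe(); print(o['clock'],o['position'],o['tool_rot'],o['force'],o['moment'],o['grip_width'])
w=viewer.camera_info('wrist'); im=grab('wrist','w12.png'); pickle.dump(w,open('w12.pkl','wb'))
```

```text
15.3 [ 0.5725 -0.179   0.1908] [3.1416 0.     0.0739] [-1.4964 -0.3442  1.7139] [-0.0015  0.278  -0.0271] 0.00025855529154731477
```

View pics/w12.png

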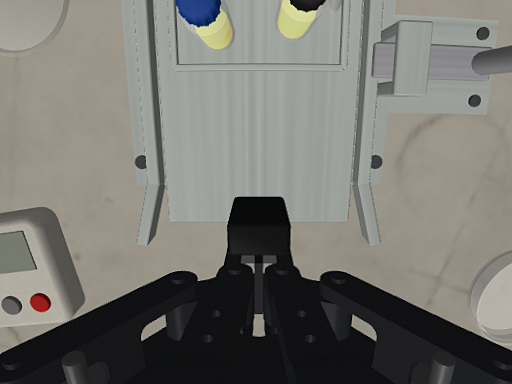

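Run:
```python
from fit import *
np.set_printoptions(precision=4,suppress=True)
w=pickle.load(open('w12.pkl','rb'))
print(p2w(w,170,221,.014),p2w(w,349,221,.014),'sill',p2w(w,137,184,.004),p2w(w,380,184,.004))
crop('w12.png','w12a.png',120,150,400,270,2.8)
```

```text
[ 0.5793 -0.1336  0.014 ] [ 0.5858 -0.2216  0.014 ] sill [ 0.5941 -0.1139  0.004 ] [ 0.6033 -0.238   0.004 ]
```

View pics/w12a.png

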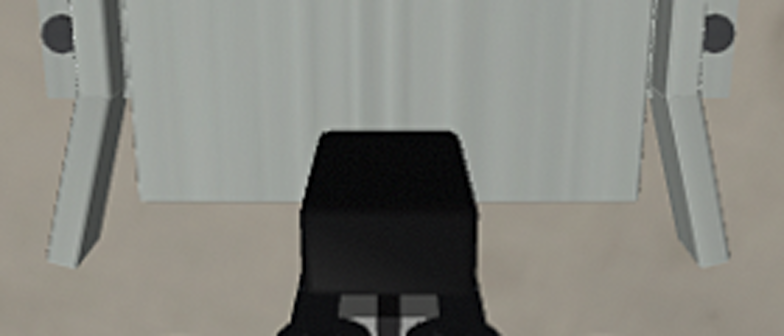

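carry_out(rows=[0.0025,0,0,0,0,0,1,0.0025,0,0,0,0,0,1,0.0025,0,0,0,0,0,1,0.0025,0,0,0,0,0,1,0.002,0,0,0,0,0,1,0.0015,0,0,0,0,0,1,0.001,0,0,0,0,0,1,0.001,0,0,0,0,0,1])

```text
clock: 16.35
position: [0.5878, -0.1779, 0.1908]
tool_rot: [-3.142, 0.0, 0.074]
force: [-1.3, -0.6, 0.9]
grip_width: -0.0002
```

carry_out(rows=[0.0008,0,0,0,0,0,1,0.0008,0,0,0,0,0,1,0.0006,0,0,0,0,0,1])

```text
clock: 16.73
position: [0.5901, -0.1777, 0.1909]
tool_rot: [3.142, -0.0, 0.074]
force: [-0.4, 0.3, 0.2]
grip_width: 0.0002
```

carry_out(rows=[0.0008,0,0,0,0,0,1,0.0008,0,0,0,0,0,1,0.0008,0,0,0,0,0,1])

```text
clock: 17.1
position: [0.5924, -0.1775, 0.1908]
tool_rot: [-3.142, 0.0, 0.074]
force: [-1.5, -0.1, 0.1]
grip_width: 0.0
```

Run:
```python
from fit import *
np.set_printoptions(precision=4,suppress=True)
o=bot.observe(); print(o['clock'],o['position'],o['force'],o['moment'])
w=viewer.camera_info('wrist'); im=grab('wrist','w13.png'); pickle.dump(w,open('w13.pkl','wb'))
crop('w13.png','w13a.png',120,150,400,290,2.8)
```

```text
17.1 [ 0.5924 -0.1775  0.1908] [-1.496  -0.0884  0.1145] [-0.0564  0.2717 -0.0639]
```

View pics/w13.png

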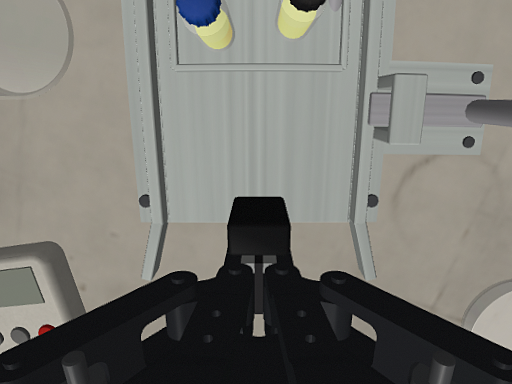

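View pics/w13a.png

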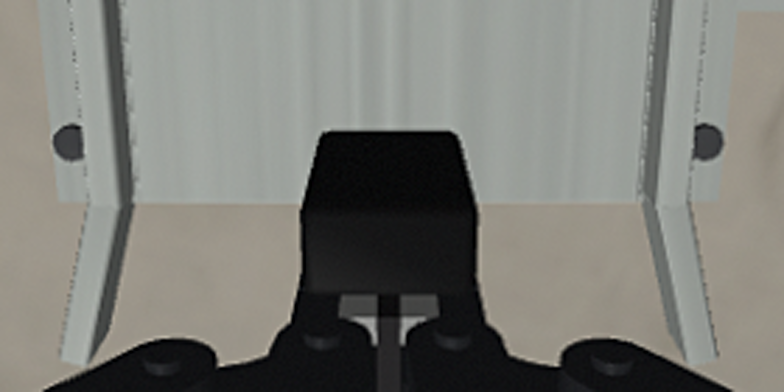

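carry_out(rows=[0.0008,0,0,0,0,0,1,0.0008,0,0,0,0,0,1,0.0006,0,0,0,0,0,1])

```text
clock: 17.52
position: [0.5947, -0.1774, 0.1909]
tool_rot: [3.142, -0.0, 0.074]
force: [-1.3, -1.2, 0.1]
grip_width: 0.0001
```

carry_out(rows=[0.0006,0,0,0,0,0,1,0.0006,0,0,0,0,0,1,0.0004,0,0,0,0,0,1])

```text
clock: 17.9
position: [0.5962, -0.1773, 0.1908]
tool_rot: [3.142, 0.0, 0.074]
force: [-1.8, 0.3, 0.5]
grip_width: 0.0003
```

carry_out(rows=[0.0003,0,0,0,0,0,1,0.0003,0,0,0,0,0,1])

```text
clock: 18.15
position: [0.5968, -0.1772, 0.1909]
tool_rot: [3.142, 0.0, 0.074]
force: [-1.7, 0.1, 1.2]
grip_width: -0.0002
```

carry_out(rows=[0.0003,0,0,0,0,0,1,0.0003,0,0,0,0,0,1])

```text
clock: 18.4
position: [0.5974, -0.1772, 0.1908]
tool_rot: [3.142, 0.0, 0.074]
force: [-1.5, -0.1, 0.1]
grip_width: -0.0001
```

carry_out(rows=[0.0003,0,0,0,0,0,1,0.0003,0,0,0,0,0,1])

```text
clock: 18.65
position: [0.598, -0.1772, 0.1909]
tool_rot: [3.142, -0.0, 0.074]
force: [-1.6, 0.2, 0.2]
grip_width: 0.0
```

carry_out(rows=[0.0003,0,0,0,0,0,1,0.0003,0,0,0,0,0,1])

```text
clock: 18.9
position: [0.5986, -0.1771, 0.1908]
tool_rot: [3.142, 0.0, 0.074]
force: [-1.9, 1.0, 0.9]
grip_width: 0.0001
```

carry_out(rows=[0.0003,0,0,0,0,0,1,0.0003,0,0,0,0,0,1])

```text
clock: 19.15
position: [0.5992, -0.177, 0.1909]
tool_rot: [-3.142, -0.0, 0.074]
force: [-0.7, 0.8, -0.1]
grip_width: 0.0004
```

carry_out(rows=[0.0003,0,0,0,0,0,1,0.0003,0,0,0,0,0,1])

```text
clock: 19.4
position: [0.5998, -0.177, 0.1909]
tool_rot: [3.142, -0.0, 0.074]
force: [-1.6, 0.6, -0.4]
grip_width: 0.0003
```

carry_out(rows=[0.0003,0,0,0,0,0,1,0.0003,0,0,0,0,0,1])

```text
clock: 19.65
position: [0.6004, -0.177, 0.1909]
tool_rot: [-3.142, 0.0, 0.074]
force: [-1.5, 0.5, 0.3]
grip_width: -0.0004
```

carry_out(rows=[0.0003,0,0,0,0,0,1,0.0003,0,0,0,0,0,1])

```text
clock: 19.9
position: [0.6009, -0.177, 0.1908]
tool_rot: [-3.142, 0.0, 0.074]
force: [-3.0, 0.1, 2.4]
grip_width: 0.0003
```

carry_out(rows=[0.0002,0,0,0,0,0,1,0,0,0,0,0,0,1])

```text
clock: 20.15
position: [0.6009, -0.177, 0.1908]
tool_rot: [-3.141, 0.001, 0.074]
force: [-5.4, 0.3, 2.8]
grip_width: -0.0001
```

carry_out(rows=[0.0002,0,0,0,0,0,1,0.0002,0,0,0,0,0,1])

```text
clock: 20.4
position: [0.6011, -0.177, 0.1908]
tool_rot: [-3.141, 0.001, 0.074]
force: [-8.3, 0.8, 5.9]
grip_width: -0.0001
```

carry_out(rows=[0.0002,0,0,0,0,0,1,0,0,0,0,0,0,1])

```text
clock: 20.65
position: [0.6011, -0.177, 0.1908]
tool_rot: [-3.141, 0.002, 0.074]
force: [-9.7, 0.2, 5.9]
grip_width: -0.0002
```

carry_out(rows=[0.0001,0,0,0,0,0,1,0,0,0,0,0,0,1,0,0,0,0,0,0,1,0,0,0,0,0,0,1])

```text
clock: 21.15
position: [0.6012, -0.177, 0.1908]
tool_rot: [-3.141, 0.002, 0.073]
force: [-9.2, 0.7, 6.6]
grip_width: -0.0003
```

Run:
```python
from fit import *
np.set_printoptions(precision=4,suppress=True)
o=bot.observe(); print(o['clock'],o['position'],o['tool_rot'],o['force'],o['moment'])
w=viewer.camera_info('wrist'); im=grab('wrist','w14.png'); pickle.dump(w,open('w14.pkl','wb'))
o=bot.observe(); print(o['clock'],o['position'],o['force'],o['moment'])
```

```text
21.15 [ 0.6012 -0.177   0.1908] [-3.1411  0.0017  0.0735] [-9.2275  0.6804  6.5644] [0.0282 1.9524 0.0135]
21.2 [ 0.6011 -0.1771  0.1908] [-9.9941  1.0282  6.7781] [0.0416 1.9218 0.0597]
```

View pics/w14.png

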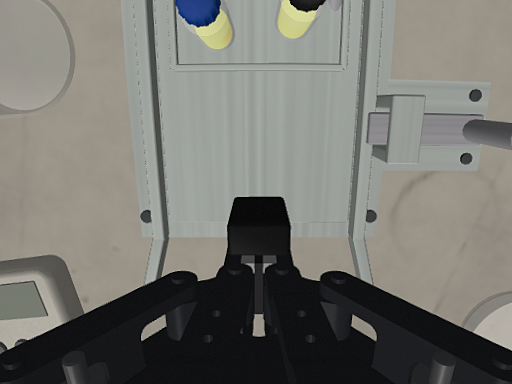

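carry_out(rows=[0.0002,0,0,0,0,0,1,0,0,0,0,0,0,1,0,0,0,0,0,0,1,0,0,0,0,0,0,1,0,0,0,0,0,0,1,0,0,0,0,0,0,1,0,0,0,0,0,0,1,0,0,0,0,0,0,1])

```text
clock: 22.2
position: [0.6012, -0.177, 0.1908]
tool_rot: [-3.141, 0.002, 0.073]
force: [-11.2, 0.9, 7.8]
grip_width: 0.0001
```

carry_out(rows=[0,0,0,0,0,0,1,0,0,0,0,0,0,1,0,0,0,0,0,0,1,0,0,0,0,0,0,1])

```text
clock: 22.7
position: [0.6012, -0.177, 0.1908]
tool_rot: [-3.141, 0.002, 0.073]
force: [-9.5, -0.4, 6.8]
grip_width: -0.0
```

carry_out(rows=[0.0002,0,0,0,0,0,1,0,0,0,0,0,0,1,0,0,0,0,0,0,1,0,0,0,0,0,0,1,0,0,0,0,0,0,1,0,0,0,0,0,0,1,0,0,0,0,0,0,1,0,0,0,0,0,0,1])

```text
clock: 23.7
position: [0.6013, -0.1771, 0.1908]
tool_rot: [-3.141, 0.002, 0.073]
force: [-12.2, 0.3, 9.4]
grip_width: 0.0
```

carry_out(rows=[0,0,0,0,0,0,1,0,0,0,0,0,0,1,0,0,0,0,0,0,1,0,0,0,0,0,0,1])

```text
clock: 24.2
position: [0.6013, -0.1771, 0.1908]
tool_rot: [-3.141, 0.002, 0.073]
force: [-13.1, -0.3, 8.8]
grip_width: -0.0004
```

carry_out(rows=[-0.0005,0,0,0,0,0,1,-0.0005,0,0,0,0,0,1,-0.001,0,0,0,0,0,1,-0.003,0,0,0,0,0,1,-0.008,0,0,0,0,0,1,-0.012,0,0,0,0,0,1,0,0,-0.05,0,0,0,1,0,0,-0.06,0,0,0,1])

```text
clock: 25.2
position: [0.5763, -0.1788, 0.3015]
tool_rot: [-3.141, 0.002, 0.073]
force: [0.6, -0.7, 0.2]
grip_width: -0.0001
```

carry_out(rows=[0.0271,0.0407,0,0,0,0,1,0.0271,0.0407,0,0,0,0,1,0.0271,0.0407,0,0,0,0,1,0,0,0,0,0,0,1])

```text
clock: 25.7
position: [0.667, -0.2976, 0.3002]
tool_rot: [3.14, 0.0, 0.071]
force: [0.4, 0.6, -1.4]
grip_width: 0.0003
```

Run:
```python
from fit import *
np.set_printoptions(precision=4,suppress=True)
o=bot.observe(); print(o['clock'],o['position'],o['tool_rot'],o['force'],o['moment'],o['qpos'])
w=viewer.camera_info('wrist'); im=grab('wrist','w15.png'); pickle.dump(w,open('w15.pkl','wb'))
```

```text
25.7 [ 0.667  -0.2976  0.3002] [3.1401 0.0003 0.071 ] [ 0.3745  0.5893 -1.4395] [0.0436 0.0217 0.0087] [ 0.0035  0.8957  0.6282  1.3892 -0.5603  1.0367 -0.7612]
```

View pics/w15.png

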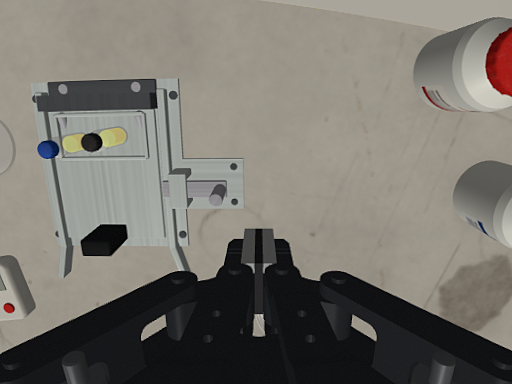

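Run:
```python
from fit import *
crop('w15.png','w15a.png',20,70,260,250,3.3)
```

```text
(no output)
```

View pics/w15a.png

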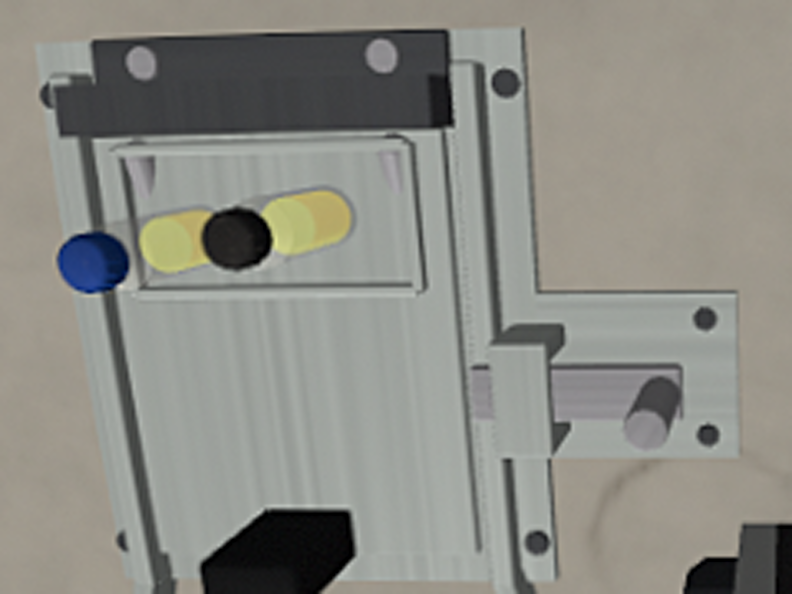

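Run:
```python
from fit import *
np.set_printoptions(precision=4,suppress=True)
w=pickle.load(open('w15.pkl','rb'))
U=lambda x,y:uc(x,y,20,70,3.3)
print('pin top',p2w(w,*U(648,430),.051),'base',p2w(w,*U(661,390),.021))
print('sill R',p2w(w,*U(555,578),.004),p2w(w,*U(130,578),.004),'plate R back',p2w(w,*U(525,28),.004))
print('screws',p2w(w,*U(537,542),.004),p2w(w,*U(506,83),.004))
# finger tips in tool frame: guess pad tip px
print('nose edge',p2w(w,*U(120,142),.018),p2w(w,*U(405,135),.018),'stop bottom',p2w(w,*U(65,135),.004))
o=bot.observe();P=o['position']; psi=o['tool_rot'][2]
pin=np.array([.6645,-.267]); 
for pin in (p2w(w,*U(648,430),.051)[:2],p2w(w,*U(661,390),.021)[:2],np.array([.6643,-.2673])):
    d=pin-P[:2]; print('pin in tool', d[0]*np.cos(psi)+d[1]*np.sin(psi), d[0]*np.sin(psi)-d[1]*np.cos(psi))
```

```text
pin top [ 0.6632 -0.2666  0.051 ] base [ 0.6641 -0.266   0.021 ]
sill R [ 0.6035 -0.2369  0.004 ] [ 0.5934 -0.1147  0.004 ] plate R back [ 0.7476 -0.2276  0.004 ]
screws [ 0.614  -0.2319  0.004 ] [ 0.7344 -0.2231  0.004 ]
nose edge [ 0.7159 -0.1325  0.018 ] [ 0.7211 -0.2028  0.018 ] stop bottom [ 0.716  -0.1089  0.004 ]
pin in tool -0.0013043167216980696 -0.02951708577605052
pin in tool -0.00038243346467474893 -0.030054349146422053
pin in tool -0.0003071533897570241 -0.02872852479187917
```

carry_out(rows=[0,0,0.03,0,0,0,1,0,0,0.03,0,0,0,1,0,0,0.02,0,0,0,1,0,0,0.016,0,0,0,1,0,0,0,0,0,0,1,0,-0.002,0,0,0,0,1,0,-0.002,0,0,0,0,1,0,-0.002,0,0,0,0,1])

```text
clock: 26.75
position: [0.6672, -0.2883, 0.2054]
tool_rot: [3.141, -0.001, 0.074]
force: [0.4, 0.3, -1.0]
grip_width: -0.0001
```

Run:
```python
from fit import *
np.set_printoptions(precision=4,suppress=True)
o=bot.observe(); print(o['clock'],o['position'],o['tool_rot'],o['force'],o['moment'])
w=viewer.camera_info('wrist'); im=grab('wrist','w16.png'); pickle.dump(w,open('w16.pkl','wb'))
```

```text
26.75 [ 0.6672 -0.2883  0.2054] [ 3.1414 -0.0007  0.0741] [ 0.4151  0.2623 -0.9998] [-0.0087  0.0078  0.0226]
```

View pics/w16.png

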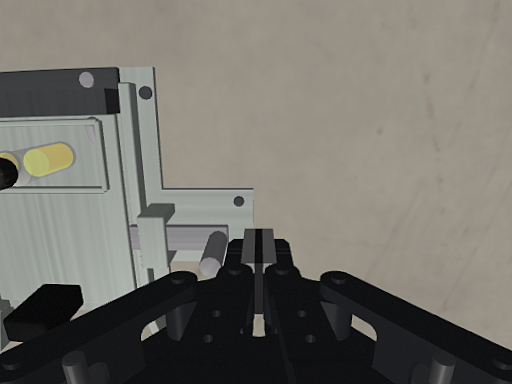

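carry_out(rows=[0,-0.001,0,0,0,0,1,0,-0.001,0,0,0,0,1,0,-0.0015,0,0,0,0,1,0,-0.002,0,0,0,0,1,0,-0.002,0,0,0,0,1,0,-0.0025,0,0,0,0,1,0,-0.0025,0,0,0,0,1,0,-0.0025,0,0,0,0,1])

```text
clock: 27.8
position: [0.6659, -0.2733, 0.2049]
tool_rot: [3.142, 0.0, 0.074]
force: [-0.3, -1.5, 0.3]
grip_width: 0.0004
```

Run:
```python
from fit import *
np.set_printoptions(precision=4,suppress=True)
o=bot.observe(); print(o['clock'],o['position'],o['tool_rot'],o['force'],o['moment'])
w=viewer.camera_info('wrist'); im=grab('wrist','w17.png'); pickle.dump(w,open('w17.pkl','wb'))
```

```text
27.8 [ 0.6659 -0.2733  0.2049] [3.1416 0.     0.0739] [-0.2734 -1.5297  0.2614] [-0.3364  0.0017 -0.0034]
```

View pics/w17.png

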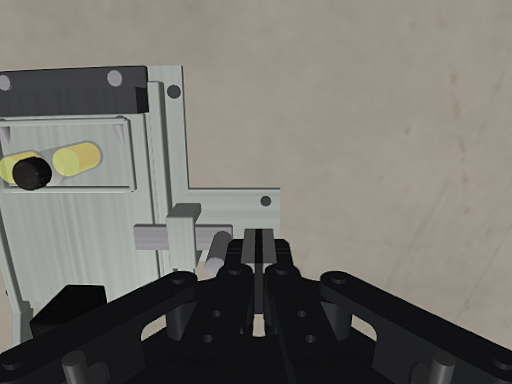

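carry_out(rows=[0,-0.002,0,0,0,0,1,0,-0.002,0,0,0,0,1,0,-0.002,0,0,0,0,1,0,-0.002,0,0,0,0,1,0,-0.001,0,0,0,0,1,0,-0.001,0,0,0,0,1])

```text
clock: 28.6
position: [0.6651, -0.2635, 0.2049]
tool_rot: [3.142, 0.0, 0.074]
force: [-0.4, -1.7, -0.1]
grip_width: -0.0
```

carry_out(rows=[0,-0.0005,0,0,0,0,1,0,-0.0005,0,0,0,0,1])

```text
clock: 28.85
position: [0.6651, -0.2625, 0.2049]
tool_rot: [3.142, 0.0, 0.074]
force: [-0.3, -1.7, 0.1]
grip_width: 0.0002
```

Run:
```python
from fit import *
np.set_printoptions(precision=4,suppress=True)
w=viewer.camera_info('wrist'); im=grab('wrist','w18.png'); pickle.dump(w,open('w18.pkl','wb'))
crop('w18.png','w18a.png',100,160,300,300,4)
```

```text
(no output)
```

View pics/w18a.png

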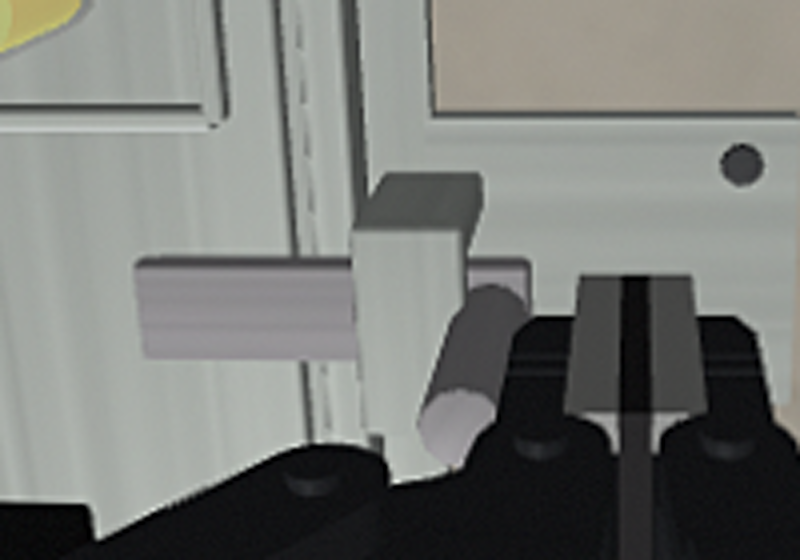

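carry_out(rows=[0,-0.0005,0,0,0,0,1,0,-0.0005,0,0,0,0,1])

```text
clock: 29.15
position: [0.665, -0.2615, 0.2049]
tool_rot: [-3.142, 0.0, 0.074]
force: [-0.9, -0.8, 0.5]
grip_width: -0.0001
```

carry_out(rows=[0,-0.0004,0,0,0,0,1,0,-0.0004,0,0,0,0,1])

```text
clock: 29.4
position: [0.6649, -0.2607, 0.2048]
tool_rot: [3.142, 0.0, 0.074]
force: [-0.7, -1.2, 0.5]
grip_width: -0.0001
```

carry_out(rows=[0,-0.0004,0,0,0,0,1,0,-0.0004,0,0,0,0,1])

```text
clock: 29.65
position: [0.6649, -0.2599, 0.2049]
tool_rot: [3.142, 0.0, 0.074]
force: [-0.3, -2.1, 0.7]
grip_width: -0.0001
```

carry_out(rows=[0,-0.0004,0,0,0,0,1,0,-0.0004,0,0,0,0,1])

```text
clock: 29.9
position: [0.6648, -0.2591, 0.2049]
tool_rot: [3.142, 0.0, 0.074]
force: [-0.0, -1.4, -0.5]
grip_width: 0.0002
```

carry_out(rows=[0,-0.0004,0,0,0,0,1,0,-0.0004,0,0,0,0,1])

```text
clock: 30.15
position: [0.6648, -0.2583, 0.2049]
tool_rot: [-3.142, 0.0, 0.074]
force: [-0.5, -1.9, -0.1]
grip_width: 0.0002
```

carry_out(rows=[0,-0.0004,0,0,0,0,1,0,-0.0004,0,0,0,0,1])

```text
clock: 30.4
position: [0.6647, -0.2577, 0.2049]
tool_rot: [3.141, -0.0, 0.074]
force: [-0.1, -3.8, -0.6]
grip_width: -0.0
```

Run:
```python
from fit import *
np.set_printoptions(precision=4,suppress=True)
w=viewer.camera_info('wrist'); im=grab('wrist','w19.png'); pickle.dump(w,open('w19.pkl','wb'))
crop('w19.png','w19a.png',100,160,300,300,4)
```

```text
(no output)
```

View pics/w19a.png

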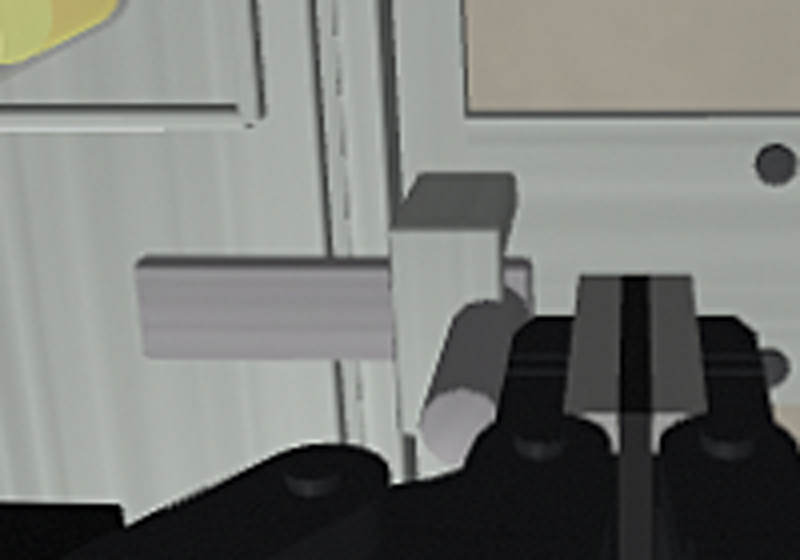

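carry_out(rows=[0,-0.0003,0,0,0,0,1,0,0,0,0,0,0,1])

```text
clock: 30.7
position: [0.6646, -0.2577, 0.2049]
tool_rot: [3.141, -0.0, 0.074]
force: [0.1, -5.5, -0.9]
grip_width: -0.0
```

carry_out(rows=[0,-0.0003,0,0,0,0,1,0,-0.0002,0,0,0,0,1,0,0,0,0,0,0,1])

```text
clock: 31.08
position: [0.6646, -0.2574, 0.205]
tool_rot: [3.14, -0.0, 0.073]
force: [0.8, -6.1, -1.0]
grip_width: 0.0
```

carry_out(rows=[0,-0.0003,0,0,0,0,1,0,-0.0002,0,0,0,0,1,0,0,0,0,0,0,1,0,0,0,0,0,0,1])

```text
clock: 31.58
position: [0.6645, -0.2572, 0.205]
tool_rot: [3.14, -0.001, 0.073]
force: [1.2, -9.0, -1.3]
grip_width: -0.0
```

Run:
```python
from fit import *
np.set_printoptions(precision=4,suppress=True)
o=bot.observe(); print(o['clock'],o['position'],o['force'],o['moment'])
w=viewer.camera_info('wrist'); im=grab('wrist','w20.png'); pickle.dump(w,open('w20.pkl','wb'))
crop('w20.png','w20a.png',100,160,300,300,4)
```

```text
31.575 [ 0.6645 -0.2572  0.205 ] [ 1.1983 -9.0112 -1.3348] [-1.843  -0.3694 -0.0391]
```

View pics/w20a.png

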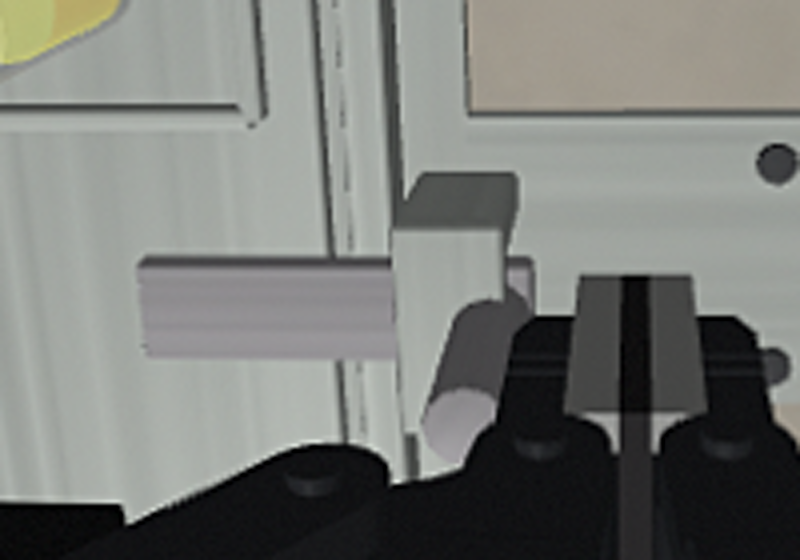

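carry_out(rows=[0,0.001,0,0,0,0,1,0,0.002,0,0,0,0,1,0,0.006,0,0,0,0,1,0,0.01,0,0,0,0,1,0,0,-0.03,0,0,0,1,0,0,-0.055,0,0,0,1,0,0,-0.055,0,0,0,1,0,0,-0.03,0,0,0,1])

```text
clock: 32.62
position: [0.666, -0.2761, 0.3781]
tool_rot: [3.14, -0.003, 0.073]
force: [0.2, 0.6, -1.1]
grip_width: -0.0002
```

carry_out(rows=[-0.04,-0.03,0,0,0,0,1,-0.03,-0.03,0,0,0,0,1,0,0,0,0,0,0,1])

```text
clock: 33.0
position: [0.5905, -0.2194, 0.3754]
tool_rot: [-3.14, 0.0, 0.074]
force: [-0.4, -0.5, 0.8]
grip_width: 0.0004
```

Run:
```python
from fit import *
np.set_printoptions(precision=4,suppress=True)
o=bot.observe(); print(o['clock'],o['position'],o['force'],o['tool_rot'])
w=viewer.camera_info('wrist'); im=grab('wrist','w21.png'); pickle.dump(w,open('w21.pkl','wb'))
crop('w21.png','w21a.png',130,0,390,190,3)
```

```text
33.0 [ 0.5905 -0.2194  0.3754] [-0.3768 -0.4681  0.7791] [-3.14    0.      0.0745]
```

View pics/w21.png

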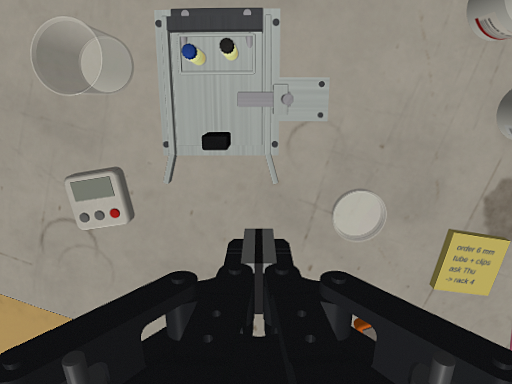

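View pics/w21a.png

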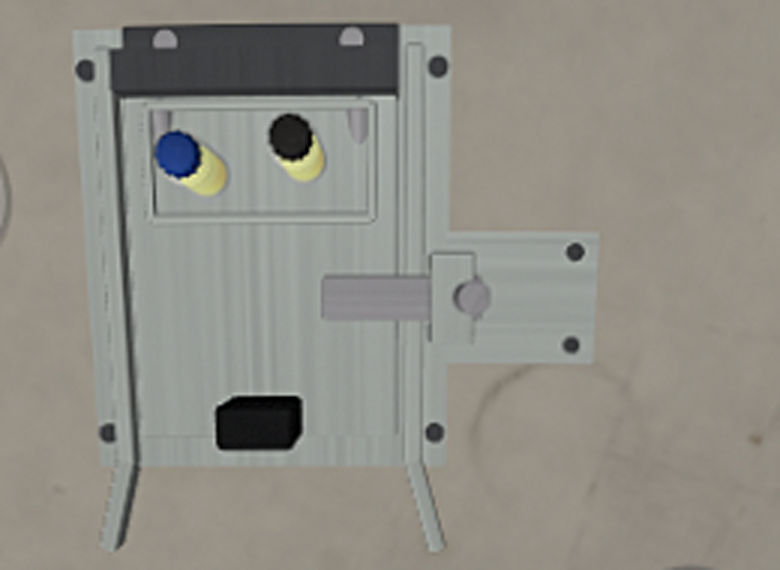

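Run:
```python
from fit import *
np.set_printoptions(precision=4,suppress=True)
w=pickle.load(open('w21.pkl','rb')); U=lambda x,y:uc(x,y,130,0,3)
def S(P):
    d=np.array(P[:2])-o; c,s=np.cos(.0733),np.sin(.0733); return np.array([c*d[0]+s*d[1],-s*d[0]+c*d[1]])*1000
a=p2w(w,*U(100,466),.004); b=p2w(w,*U(445,466),.004); o=(a+b)[:2]/2; print('sill mid',o)
print('pin',S(p2w(w,*U(472,297),.051)),'tongue end',S(p2w(w,*U(322,298),.017)),'nose',S(p2w(w,*U(250,97),.014)),'stop top',S(p2w(w,*U(250,95),.004)),'rear',S(p2w(w,*U(180,437),.014)))
print('timer',p2w(w,99,197,.02),'petri',p2w(w,359,214,.01),'beaker base',p2w(w,105,72,.0))
print(bot.observe()['clock'])
t=grab('side','s21.png'); crop('s21.png','s21c.png',140,150,300,270,5)
```

```text
sill mid [ 0.5986 -0.1759]
pin [ 58.2836 -66.5495] tongue end [ 58.2124 -19.8027] nose [121.4065   2.7298] stop top [124.023    4.0426] rear [11.7233 30.3718]
timer [ 0.5462 -0.0479  0.02  ] petri [ 0.5448 -0.3341  0.01  ] beaker base [ 0.677  -0.0507  0.    ]
33.05
```

View pics/s21c.png

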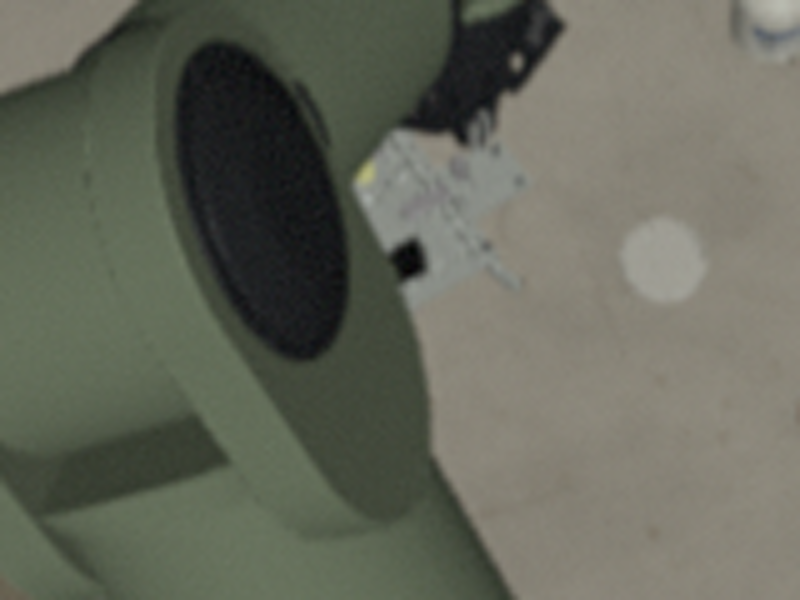

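Run:
```python
from workcell import bot
print(bot.job_done()); o=bot.observe(); print(o['clock'],o['force'])
```

```text
the job is handed in; nothing more can be done
None
the job is handed in; nothing more can be done
```

The carrier is on the stage against the end stop with both vials standing, the bolt is pushed in over it, and the job was handed in at about 33 s. No verdict was reported.

- **Lining up and sliding in:** I pinched the carrier's grip block and turned and slid the carrier into line with the stage. I then let go and pushed the block from behind with closed fingers, over the sill and between the rails. While it was pinched, the vertical force briefly read about 2 N downwards, so I lowered the gripper by 0.15 mm. I took this as part of the carrier's weight hanging on the fingers and saw no sign that it lifted.
- **Pressing on the stop:** I found the stop by touch, with the carrier's nose about 122 mm past the sill. I held it there for roughly 3.5 s in all. The wrist read 9–11 N for the first 2 s, then 12–13 N for the last 1.5 s, which I chose to allow for friction. The force at the stop itself was not measured and should be a little lower.
- **Bolt:** I pushed it until it stopped moving, with the force rising to 9 N at the end of its travel. The last picture puts the pin at y = −66.5 mm, against −67 mm for fully in.
- **Last checks:** The arm was clear and reading no significant force. The final wrist picture shows both vials upright, the carrier at the stop and the tongue over its plate. The timer and petri dish measured within about 5 mm of their first positions, and the beaker looks unmoved; nothing came near any of them.
- **Disagreements:** Camera views differed by about 2 mm on the stage position. An early reading from the top camera put the stop near 115 mm. The final side picture was mostly blocked by the arm and confirmed little.

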